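# True the polishing wheel: tighten two spoke nipples by counted quarter turns

### The job

Take the blue-handled key from the cork pad and tighten the wheel's spoke nipples: the one on the red-painted piece of rim by one quarter turn clockwise (seen from above), then the next one clockwise around the rim by two quarter turns; leave the other four as they are. Locked nipples turn only while pressed down against their spring: bear down with the key gently, without forcing it, and see that each nipple springs up again afterwards. Then stand the key upright back on the cork pad and let go, without knocking anything else about.

Things in the scene. Friction and masses are not known exactly. Their poses are not given: they have to be found in the camera images.
- wheel: Aluminium spoked wheel fixed flat on a grey stand. Origin on the bench under its centre, z up. Flat rim, radius 72 to 108 mm, top 40 mm above the bench; hub 47 mm high. Six square brass nipples stand on the rim, centres 88 mm from the wheel's centre, 60 degrees apart. The wheel's +x points at nipple 1, on the red-painted piece of rim; nipples 2 to 6 follow clockwise seen from above (nipple 2 at -60 degrees about z).
- nip1_top (a point): Centre of the top face of nipple 1 (on the red-painted piece of rim). The nipple is 14 mm square up to a round nose 4 mm high, tapering from 13.8 to 10.4 mm across, whose flat top is 60 mm above the bench, 20 mm above the rim, when unpressed. Its x axis, square to two sides and marked by a white stripe on top, starts pointing straight out from the wheel's centre. Turns and sinks with the nipple.
- nip2_top (a point): The same for nipple 2, the next one clockwise around the rim from nipple 1.
- nip1 (a joint): Angle of nipple 1 in rad: 0 at the start, grows as it is turned clockwise seen from above (tightened); a quarter turn is 1.571. Stiff: it takes about 0.05 N m to turn and stays where it is left.
- nip2 (a joint): Angle of nipple 2, as for nipple 1; two quarter turns are 3.142.
- nip3 (a joint): Angle of nipple 3, third in the clockwise order, as for nipple 1; 0 at the start and to be left so.
- nip4 (a joint): Angle of nipple 4, fourth in the clockwise order, as for nipple 1; 0 at the start and to be left so.
- nip5 (a joint): Angle of nipple 5, fifth in the clockwise order, as for nipple 1; 0 at the start and to be left so.
- nip6 (a joint): Angle of nipple 6, sixth in the clockwise order, as for nipple 1; 0 at the start and to be left so.
- lock1 (a joint): How far nipple 1 is pressed down, in m: 0 up, bottoms at 0.005. The spring starts to give at about 4 N, 9 N press it 2 mm, 16 N to the bottom. Less than 2 mm down, lock teeth hold it within 0.3 rad of a whole quarter turn; farther down it turns freely. Let go, it springs up, but stays down if left farther off a whole quarter turn. More than 25 N from the key harms the wheel.
- lock2 (a joint): How far nipple 2 is pressed down, in m: 0 up, bottoms at 0.005. The spring starts to give at about 4 N, 9 N press it 2 mm, 16 N to the bottom. Less than 2 mm down, lock teeth hold it within 0.3 rad of a whole quarter turn; farther down it turns freely. Let go, it springs up, but stays down if left farther off a whole quarter turn. More than 25 N from the key harms the wheel.
- key: Nipple key, about 120 g, 57 mm tall, socket down on the pad. Origin: centre of its underside; z up. Block 28 x 28 x 17 mm with a 16 mm square hole 14 mm deep from below, its lowest 3 mm flaring to 19.5 mm, sides along the key's x and y. Seated, its underside is 14 mm below the nipple's top; fits four ways, with about 8 degrees of play each way. Blue flat handle above: 46 mm along x, 14 mm thick along y, 17 to 57 mm up.
- key_grip (a point): Place to grip the key: middle of the flat handle, 40 mm above the key's underside; axes as the key's: pinch across its y.
- pad: Round cork pad, 110 mm across, 6 mm thick, fixed. Origin: centre of its underside, on the bench.
- jar: Bystander: amber jar with white lid, 52 mm across, 58 mm tall; origin at the centre of its underside.
- burrs: Bystander: wooden block 100 x 60 x 30 mm with burrs standing in it, up to 54 mm high; origin at the centre of its underside.
- brush: Bystander: bench brush about 170 mm long lying along its x axis; origin at its middle on the underside.
There are look-alikes about, which are no part of the job. What is meant by the pad is not black or turquoise, and is the smaller of those in its own colour.

How it is judged:
By the outcome, as a careful person would: the job done as asked, in the order asked, and still so for the second after the job is handed in, with the robot touching nothing.
It also fails if it takes over 72 s, if anything falls off the work surface, if the arm or the gripper's body presses on something with over 40 N, if the wrist force passes 120 N, or if a joint passes its speed limit or range.

### The arm

A 6-joint arm with a two-finger parallel gripper is mounted at the origin on the work surface. World frame = base frame: x ahead of the robot, y to its left, z up, the work surface at z = 0. Lengths are in mm, angles in rad, forces in N, time in s.
With the tool pointing down it reaches from about 250 to 775 mm from the base axis. Payload 4 kg.
Tool frame: the origin (TCP) lies on the mounting face of the last link; the fingertips stand 199 mm ahead of it and the grasp point (between the pads) lies 180 mm ahead of it; z points along the fingers, y is the direction in which the jaws open and shut (so a half turn about z gives the same grasp; the last joint's range is limited). The gripper opens to 94 mm and grips with 3 to 60 N. Pads are 16 mm wide; open, the fingers measure 119 mm over their backs; the gripper's body (75 mm by 177 mm) begins 78 mm behind the grasp point.
Start: joints at [1.072, 0.087, 1.371, -0, 1.684, -0.103], TCP at [212.053, 507.478, 404.706] pointing down, gripper open.
Joint ranges: [-3.1, 3.1], [-0.76, 2.03], [0.27, 2.55], [-1.08, 4.22], [0.17, 2.65], [-2.57, 2.57]. Speed limits (rad/s): [2.79, 2.79, 3.14, 3.14, 3.14, 3.14].

### API

Orientations are given as a 3x3 rotation matrix whose columns are the frame's x, y, z axes.
In Python, from cell import r gives the robot as it stands. The module is installed in compiled form; this text tells all that it offers.
- The arm moves only by the tool arm_command, never from a script. Its argument "rows" is a list of rows, each an object with "dp": the shift along the tool's x, y, z as a fraction of full scale, a list of three; "dr": the turn, a rotation vector about the tool's x, y, z as a fraction of full scale, a list of three; "jaw": the closure, from -1 (fully open) to 1 (shut). In form: [{"dp": [tx, ty, tz], "dr": [ax, ay, az], "jaw": jaw}, ...]. A call has 1 to 5 rows; each row is the pose to reach, as a shift and turn from the pose measured when the call began, along the tool's axes at that moment, turning the shorter way round; what a row does not reach only later rows make up. Full scale, the value 1, is 250 mm for a shift and 180 degrees for a turn. A row lasts 1/10 s, in which the tool goes at most 50 mm and 8.59 degrees, less where a joint would pass 70% of its speed; a pose out of reach is approached as far as the arm can. A call with a number of a shift or a turn outside -1 to 1 is refused whole. A call with a gripper value outside its range is refused whole. The fingers move at their own pace and stop on an object; "grip_force" is the grip in N (left out, the last holds). Time passes only in rows, so rows that repeat a pose let the fingers close. It gives the time, the measured TCP pose, the force and the opening at its end, in the units of the state.
- r.read_state(): the state, without advancing time (a new reading comes with each control period).
- r.grab_frame(name): name is "scene" or "top" or "wrist"; returns a dict with "image" (384x512x3 uint8, red, green, blue), "fx", "fy", "cx", "cy" (pixels), "pose" (4x4, takes a point from camera to world coordinates). Camera axes: x right, y down, z forward; pixel columns grow to the right and rows downward; lengths in mm; the calibration is good to about 2 mm. A picture is of the moment at which its call begins. There is no depth.
- r.job_done(): hands the job in, once; it reports no verdict.
Trained networks look in the newest picture that a camera, given by its name, has taken for a name from the list of things; names that differ only in an ending like _2 or _b are one class to them, and where a whole thing is asked for, a point or a joint stands for the part that bears it (a point fixed in the world has none). Each returns a list of dicts, best first, with "confidence" (0 to 1); they miss things now and then, are a little off and sometimes report something else, mostly with a low value. They report only what shows in the picture. A call takes as long as a camera call. They do not tell look-alikes from the thing itself.
- r.boxes_of(camera, target): "position" ([column, row] in pixels, amid what is visible of it).
- r.place_of(camera, target): "position" ([column, row] in pixels: a listed point, or the origin of a listed thing).
The state is a dict: "time_s": time; "joint_positions": joint angles; "dq": joint speeds; "joint_torque": joint torques, N m; "eef_pos": TCP position; "eef_rot": TCP orientation; "wrist_force": force on the tool from outside, world axes, zero at the start; "moment": the same for the moment, N m; "grip_width": finger opening in mm.
Only numpy, scipy, OpenCV 4.12 (cv2) and the standard library are available. Lean on these libraries where they do the work, as an engineer would, in place of code of your own. Each camera call takes 0.05 s, during which the arm holds its last target. There are 200 camera calls.

## Working session

There is one attempt and no reset: what is moved stays moved. The work goes in short steps, Python scripts to look and compute and a tool call to move; the robot and the scene stay as the last step left them, time stands still between calls to the robot, and variables do not carry over. Pictures are saved under pics/ and viewed, about 8 in all and at most 12, crops included, and the job is handed in when it is done.

Besides the shell and the picture viewer there is one more tool, called after "Emit:" as name(argument=value, ...), one argument or row to a line, values as JSON. arm_command: Moves the arm, as the interface text tells. Shift numbers are shares of 250 mm and turn numbers shares of 180 degrees, none past 1 either way. Its arguments: {"type":"object","properties":{"rows":{"type":"array","items":{"type":"object","properties":{"dp":{"type":"array","items":{"type":"number"}},"dr":{"type":"array","items":{"type":"number"}},"jaw":{"type":"number"}}}},"grip_force":{"type":"number"}},"required":["rows"]}

```bash
mkdir -p pics; cat > h.py <<'E'
import numpy as np, cv2
from cell import r
def ray(f,p):
    T=np.array(f["pose"]); d=T[:3,:3]@np.array([(p[0]-f["cx"])/f["fx"],(p[1]-f["cy"])/f["fy"],1]); return T[:3,3],d/np.linalg.norm(d)
def onz(f,p,z):
    o,d=ray(f,p); return o+d*(z-o[2])/d[2]
def tri(l):
    A=np.zeros((3,3));b=np.zeros(3);P=[]
    for f,p in l:
        o,d=ray(f,p);M=np.eye(3)-np.outer(d,d);A+=M;b+=M@o;P.append((o,M))
    x=np.linalg.solve(A,b); return x,[round(float(np.linalg.norm(M@(x-o))),1) for o,M in P]
def proj(f,x):
    T=np.array(f["pose"]);c=T[:3,:3].T@(np.asarray(x)-T[:3,3]);return [f["fx"]*c[0]/c[2]+f["cx"],f["fy"]*c[1]/c[2]+f["cy"]]
def save(f,n,box=None,s=1):
    im=f["image"][:,:,::-1]
    if box: im=im[box[1]:box[3],box[0]:box[2]]
    cv2.imwrite("pics/"+n,cv2.resize(im,None,fx=s,fy=s,interpolation=cv2.INTER_CUBIC))
E
python3 - <<'E'
from h import *
np.set_printoptions(precision=1,suppress=True)
fs={}
ims=[]
for c in ["top","scene"]:
    f=r.grab_frame(c);fs[c]=f;ims.append(f["image"]);print(c,f["fx"],np.array(f["pose"]).round(2).tolist())
    for t in ["wheel","nip1_top","nip2_top","key","key_grip","pad","jar","burrs","brush"]:
        print(t,[(np.round(d["position"]).tolist(),round(d["confidence"],2),onz(f,d["position"],dict(nip1_top=60,nip2_top=60,key_grip=46,key=6).get(t,0)).round().tolist()[:2]) for d in r.place_of(c,t)][:6])
    save(f,c+"0.png",None,1.5)
s=r.read_state();print(s["eef_pos"],s["wrist_force"],s["time_s"],s["grip_width"])
E
```

```text
top 379.23888222240396 [[-0.03, -0.99, 0.11, 379.9], [-1.0, 0.03, -0.01, 1.03], [0.01, -0.11, -0.99, 1296.35], [0.0, 0.0, 0.0, 1.0]]
wheel [([227.0, 176.0], 0.69, [586.0, 88.0])]
nip1_top [([201.0, 173.0], 0.39, [586.0, 169.0])]
nip2_top [([215.0, 147.0], 0.43, [673.0, 121.0])]
key [([327.0, 192.0], 0.46, [517.0, -256.0])]
key_grip [([330.0, 192.0], 0.66, [513.0, -258.0])]
pad [([374.0, 189.0], 0.89, [525.0, -421.0]), ([292.0, 147.0], 0.88, [679.0, -144.0])]
jar [([150.0, 154.0], 0.65, [670.0, 351.0])]
burrs [([137.0, 239.0], 0.55, [376.0, 396.0])]
brush [([338.0, 139.0], 0.75, [705.0, -306.0])]
scene 403.52990590478834 [[0.08, 0.7, -0.71, 1376.85], [1.0, -0.05, 0.06, -99.88], [0.01, -0.71, -0.7, 881.87], [0.0, 0.0, 0.0, 1.0]]
wheel []
nip1_top [([324.0, 204.0], 0.44, [598.0, 167.0])]
nip2_top [([311.0, 225.0], 0.52, [674.0, 116.0])]
key [([172.0, 207.0], 0.54, [529.0, -274.0])]
key_grip [([173.0, 195.0], 0.75, [519.0, -264.0]), ([159.0, 254.0], 0.3, [733.0, -286.0])]
pad [([218.0, 251.0], 0.85, [696.0, -138.0]), ([173.0, 168.0], 0.82, [341.0, -282.0]), ([126.0, 208.0], 0.58, [516.0, -410.0]), ([178.0, 207.0], 0.56, [524.0, -255.0])]
jar [([393.0, 233.0], 0.64, [666.0, 360.0]), ([154.0, 251.0], 0.28, [685.0, -310.0])]
burrs [([372.0, 164.0], 0.96, [367.0, 385.0])]
brush [([156.0, 251.0], 0.73, [684.0, -305.0])]
[212.  507.5 404.7] [ 0.5  0.3 -0.5] 1.0 93.9342772553248
```

View pics/top0.png

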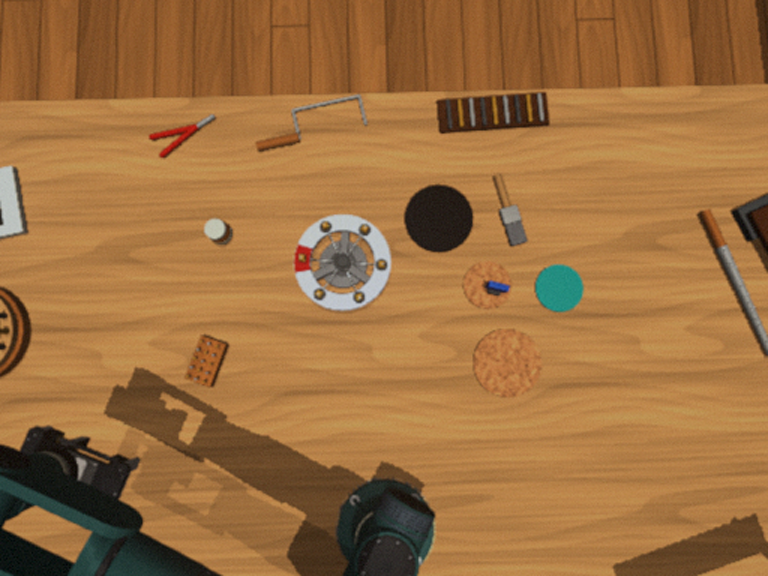

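View pics/scene0.png

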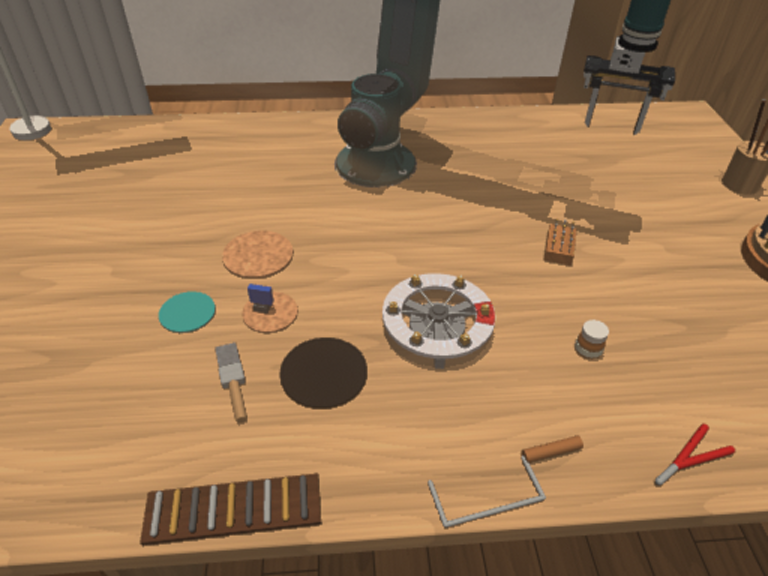

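```bash
cat >> h.py <<'E'
from scipy.spatial.transform import Rotation as Ro
def rotd(yaw): # tool down, tool y axis at world angle yaw
    y=np.array([np.cos(yaw),np.sin(yaw),0]);z=np.array([0,0,-1.]);return np.c_[np.cross(y,z),y,z]
def go(p,yaw=None,s=None):
    s=s or r.read_state();R=np.array(s["eef_rot"]);R2=R if yaw is None else rotd(yaw)
    dp=R.T@(np.array(p)-s["eef_pos"])/250;dr=Ro.from_matrix(R.T@R2).as_rotvec()/np.pi
    print("dp",dp.round(4).tolist(),"dr",dr.round(4).tolist())
def st():
    s=r.read_state();R=np.array(s["eef_rot"]);print("t",round(s["time_s"],2),"pos",np.round(s["eef_pos"],2),"tilt",np.round(R[:2,2],4),"yawY",round(np.degrees(np.arctan2(R[1,1],R[0,1])),2),"F",np.round(s["wrist_force"],1),"w",round(s["grip_width"],1),"q6",round(s["joint_positions"][5],2));return s
E
python3 - <<'E'
from h import *
s=st();print(np.round(s["eef_rot"],3).tolist())
f=r.grab_frame("wrist");T=np.array(f["pose"]);R=np.array(s["eef_rot"])
print(f["fx"],"cam in tool",(R.T@(T[:3,3]-s["eef_pos"])).round(1),(R.T@T[:3,:3]).round(2).tolist())
go([517,-258,420],0);go([517,-258,420],np.pi)
E
```

```text
t 1.0 pos [212.04 507.47 404.72] tilt [0.0001 0.0001] yawY 67.32 F [ 0.5  0.3 -0.5] w 93.9 q6 -0.1
[[-0.923, 0.386, 0.0], [0.386, 0.923, 0.0], [-0.0, 0.0, -1.0]]
328.96488327164224 cam in tool [84.7 -1.5 19.7] [[-0.0, -0.96, -0.29], [1.0, -0.0, -0.0], [0.0, -0.29, 0.96]]
dp [-2.306, -2.355, -0.0614] dr [0.0, -0.0, 0.374]
dp [-2.306, -2.355, -0.0614] dr [0.0, 0.0, -0.626]
```

Emit:
arm_command(
  rows=[
    {"dp": [-0.7, -0.715, 0], "dr": [0, 0, 0], "jaw": -1},
    {"dp": [-0.7, -0.715, 0], "dr": [0, 0, 0], "jaw": -1},
    {"dp": [-0.7, -0.715, 0], "dr": [0, 0, 0], "jaw": -1},
    {"dp": [-0.7, -0.715, 0], "dr": [0, 0, 0], "jaw": -1},
    {"dp": [-0.7, -0.715, 0], "dr": [0, 0, 0], "jaw": -1},
  ],
)

```text
time_s: 1.55
eef_pos: [304.6, 273.4, 404.9]
eef_rot: [[-0.923, 0.385, 0.001], [0.385, 0.923, 0.0], [-0.001, 0.001, -1.0]]
wrist_force: [1.0, -0.1, -0.2]
grip_width: 94.1
```

Emit:
arm_command(
  rows=[
    {"dp": [-0.7, -0.715, 0], "dr": [0, 0, 0], "jaw": -1},
    {"dp": [-0.7, -0.715, 0], "dr": [0, 0, 0], "jaw": -1},
    {"dp": [-0.7, -0.715, 0], "dr": [0, 0, 0], "jaw": -1},
    {"dp": [-0.7, -0.715, 0], "dr": [0, 0, 0], "jaw": -1},
    {"dp": [-0.7, -0.715, 0], "dr": [0, 0, 0], "jaw": -1},
  ],
)

```text
time_s: 2.05
eef_pos: [396.8, 40.8, 405.3]
eef_rot: [[-0.923, 0.385, 0.003], [0.385, 0.923, 0.001], [-0.002, 0.002, -1.0]]
wrist_force: [0.5, -0.8, -0.4]
grip_width: 94.0
```

Emit:
arm_command(
  rows=[
    {"dp": [-0.7, -0.715, 0], "dr": [0, 0, 0.2], "jaw": -1},
    {"dp": [-0.7, -0.715, 0], "dr": [0, 0, 0.2], "jaw": -1},
    {"dp": [-0.7, -0.715, 0], "dr": [0, 0, 0.2], "jaw": -1},
    {"dp": [-0.7, -0.715, 0], "dr": [0, 0, 0.2], "jaw": -1},
    {"dp": [-0.7, -0.715, 0], "dr": [0, 0, 0.2], "jaw": -1},
  ],
)

```text
time_s: 2.55
eef_pos: [489.0, -191.8, 405.6]
eef_rot: [[-0.517, 0.856, 0.003], [0.856, 0.517, 0.001], [-0.001, 0.003, -1.0]]
wrist_force: [0.8, 0.6, -0.8]
grip_width: 94.3
```

```bash
python3 - <<'E'
from h import *
s=st(); go([517,-258,420],0)
E
```

```text
t 2.55 pos [ 489.   -191.81  405.59] tilt [0.0034 0.0006] yawY 31.15 F [ 0.8  0.6 -0.8] w 94.3 q6 -1.03
dp [-0.2846, -0.0409, -0.0574] dr [0.0011, 0.0001, 0.1731]
```

Emit:
arm_command(
  rows=[
    {"dp": [-0.285, -0.041, -0.057], "dr": [0.001, 0, 0.173], "jaw": -1},
    {"dp": [-0.285, -0.041, -0.057], "dr": [0.001, 0, 0.173], "jaw": -1},
    {"dp": [-0.285, -0.041, -0.057], "dr": [0.001, 0, 0.173], "jaw": -1},
    {"dp": [-0.285, -0.041, -0.057], "dr": [0.001, 0, 0.173], "jaw": -1},
    {"dp": [-0.285, -0.041, -0.057], "dr": [0.001, 0, 0.173], "jaw": -1},
  ],
)

```text
time_s: 3.05
eef_pos: [517.1, -258.5, 419.6]
eef_rot: [[0.0, 1.0, 0.0], [1.0, -0.0, 0.0], [0.0, 0.0, -1.0]]
wrist_force: [0.2, -0.6, 0.9]
grip_width: 93.7
```

```bash
python3 - <<'E'
from h import *
import pickle
s=st(); f=r.grab_frame("wrist"); save(f,"w1.png",None,1.3);pickle.dump(f,open("w1.pkl","wb"))
for t,z in [("key_grip",46),("key",6),("pad",6)]: print(t,[(np.round(d["position"],1).tolist(),round(d["confidence"],2),onz(f,d["position"],z).round(1).tolist()) for d in r.place_of("wrist",t)])
# blue mask
h=cv2.cvtColor(f["image"],cv2.COLOR_RGB2HSV);m=cv2.inRange(h,(105,120,40),(130,255,255))
n,l,sts,c=cv2.connectedComponentsWithStats(m);i=1+np.argmax(sts[1:,4]);print(sts[i],c[i])
E
```

```text
t 3.05 pos [ 517.12 -258.55  419.64] tilt [0.0001 0.    ] yawY -0.0 F [ 0.2 -0.6  0.9] w 93.7 q6 -0.56
key_grip [([259.5, 174.2], 0.64, [520.0, -259.1, 46.0])]
key [([256.3, 172.2], 0.57, [516.5, -266.0, 6.0])]
pad [([402.8, 61.8], 0.79, [679.9, -140.0, 6.0]), ([256.4, 278.7], 0.71, [516.7, -413.8, 6.0]), ([126.9, 185.4], 0.69, [356.0, -282.8, 6.0]), ([264.6, 158.9], 0.6, [526.6, -249.5, 6.0]), ([258.8, 174.4], 0.38, [519.6, -268.8, 6.0])]
[249 169  17  32 312] [257.22115385 185.70192308]
```

View pics/w1.png

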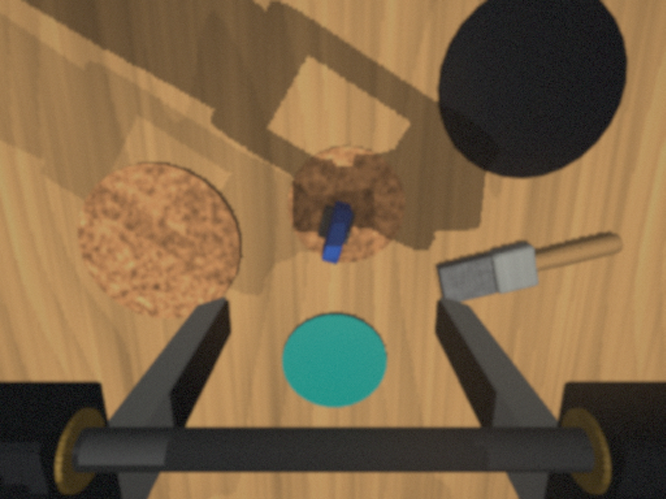

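Emit:
arm_command(
  rows=[
    {"dp": [0.0, 0.01, 0.36], "dr": [0, 0, 0.072], "jaw": -1},
    {"dp": [0.0, 0.01, 0.36], "dr": [0, 0, 0.072], "jaw": -1},
    {"dp": [0.0, 0.01, 0.36], "dr": [0, 0, 0.072], "jaw": -1},
  ],
)

```text
time_s: 3.55
eef_pos: [518.0, -256.5, 322.7]
eef_rot: [[0.221, 0.975, -0.012], [0.975, -0.221, 0.007], [0.004, -0.013, -1.0]]
wrist_force: [-0.1, -0.5, -0.3]
grip_width: 94.2
```

```bash
python3 - <<'E'
from h import *
import pickle
s=st(); f=r.grab_frame("wrist");g=pickle.load(open("w1.pkl","rb")); pickle.dump(f,open("w2.pkl","wb"))
P={}
for t,z in [("key_grip",46),("key",6),("pad",0)]:
  P[t]=[d["position"] for d in r.place_of("wrist",t)]
  print(t,[(np.round(d["position"],1).tolist(),round(d["confidence"],2),onz(f,d["position"],z).round(1).tolist()) for d in r.place_of("wrist",t)])
print("tri",tri([(g,[259.5,174.2]),(f,P["key_grip"][0])]))
for k in (f,g):
    im=k["image"].astype(int);m=((im[:,:,2]>im[:,:,0]+25)&(im[:,:,2]>im[:,:,1]+20)).astype(np.uint8)
    n,l,sts,c=cv2.connectedComponentsWithStats(m);i=1+np.argmax(sts[1:,4]);print(sts[i],c[i])
x0,y0,w,h=sts[i][:4]
# top face: brighter blue
im=f["image"].copy();save(f,"w2.png",(170,90,370,290),3)
E
```

```text
t 3.55 pos [ 517.98 -256.53  322.74] tilt [-0.0115  0.0072] yawY -12.75 F [-0.1 -0.5 -0.3] w 94.2 q6 -0.34
key_grip [([262.8, 207.4], 0.76, [518.2, -261.6, 46.0])]
key [([262.4, 197.9], 0.9, [517.3, -265.6, 6.0])]
pad [([268.8, 177.5], 0.89, [527.2, -249.0, 0.0]), ([106.4, 247.7], 0.78, [350.6, -284.7, 0.0]), ([429.7, 15.9], 0.77, [685.2, -144.1, 0.0]), ([290.7, 329.1], 0.67, [514.8, -420.7, 0.0])]
tri (array([ 519.78518407, -253.47482088,   70.08492933]), [0.1, 0.1])
[ 256  179   20   64 1004] [265.3874502  211.24601594]
[248 160  22  42 503] [258.51491054 180.75944334]
```

View pics/w2.png

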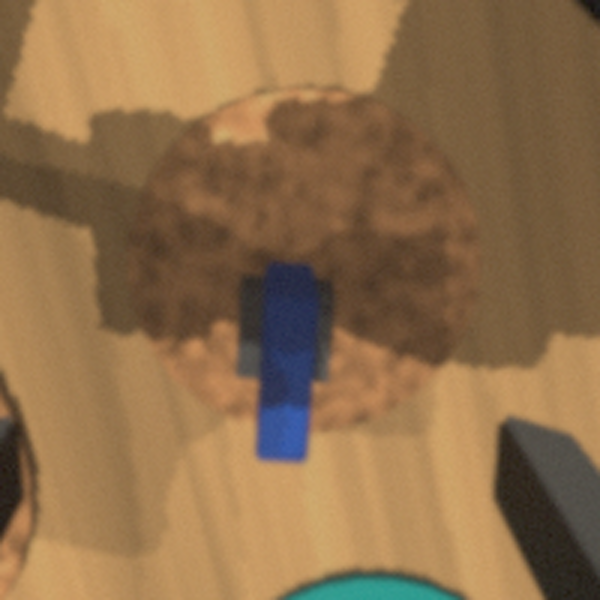

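```bash
cat > fit.py <<'E'
from h import *
import pickle
from scipy.optimize import minimize
def box(p):
    x,y,a,zt=p;c,s=np.cos(a),np.sin(a)
    return [[x+c*u-s*v,y+s*u+c*v,z] for u in(-23,23) for v in(-7,7) for z in(zt-40,zt)]
def mask(k):
    im=k["image"].astype(int);m=((im[:,:,2]>im[:,:,0]+25)&(im[:,:,2]>im[:,:,1]+20)).astype(np.uint8)
    n,l,sts,c=cv2.connectedComponentsWithStats(m);i=1+np.argmax(sts[1:,4]);return cv2.resize((l==i).astype(np.uint8),None,fx=4,fy=4,interpolation=cv2.INTER_LINEAR_EXACT) if 0 else cv2.resize((l==i).astype(np.float32),None,fx=4,fy=4)>.5
def cost(p,fs,ms):
    e=0
    for f,m in zip(fs,ms):
        q=np.array([proj(f,b) for b in box(p)])*4+1.5
        M=np.zeros(m.shape,np.uint8);cv2.fillConvexPoly(M,cv2.convexHull((q*16).round().astype(np.int32)),1,shift=4)
        M=M>0;e+=1-(M&m).sum()/(M|m).sum()
    return e
def fit(fs,p0):
    ms=[mask(f) for f in fs];best=None
    for k in range(3):
        sim=np.array([p0]+[list(np.array(p0)+d) for d in np.diag([4,4,.08,4])*(-1)**k]);o=minimize(cost,p0,args=(fs,ms),method="Nelder-Mead",options=dict(initial_simplex=sim,xatol=.02,fatol=1e-5));p0=o.x
    return o.x,o.fun
E
python3 - <<'E'
from fit import *
F=[pickle.load(open(n,"rb")) for n in("w1.pkl","w2.pkl")]
for fs in(F,F[1:]):
    p,e=fit(fs,[518,-259,np.radians(77),63]);print(p.round(2),np.degrees(p[2]),e)
s=r.read_state()
p,e=fit(F,[518,-259,np.radians(77),63])
# pad circle from wrist2 detection & cork
go([p[0],p[1],46+180],p[2]-np.pi/2)
E
```

```text
[ 517.87 -274.78    1.3    33.62] 74.51561935982431 0.2890048827627921
[ 517.72 -273.95    1.3    37.53] 74.22041477276728 0.07193437979464179
dp [-0.0661, 0.0039, 0.4282] dr [0.0018, 0.0006, 0.0149]
```

```bash
python3 - <<'E'
from fit import *
from fit import cost as C
F=[pickle.load(open(n,"rb")) for n in("w1.pkl","w2.pkl")]
for f in F:
  ms=[mask(f)];ys,xs=np.where(ms[0]);print(xs.min()/4,xs.max()/4,ys.min()/4,ys.max()/4,np.array(f["pose"])[:3,3].round(1))
  for z in(53,63,73):
    o=minimize(lambda p:C([p[0],p[1],p[2],z],[f],ms),[518,-259,1.33],method="Nelder-Mead",options=dict(initial_simplex=[[518,-259,1.33],[523,-259,1.33],[518,-254,1.33],[518,-259,1.42]]));print(z,o.x.round(2),round(o.fun,3))
    q=np.array([proj(f,b) for b in box([*o.x,z])]);print("  ",q.min(0).round(1),q.max(0).round(1))
E
```

```text
248.0 269.75 160.0 201.75 [ 516.1 -175.6  399.9]
53 [ 518.54 -267.67    1.33] 0.261
   [247.1 155.1] [269.6 204.2]
63 [ 518.53 -265.77    1.37] 0.294
   [247.5 155. ] [269.4 205.4]
73 [ 518.96 -260.06    1.38] 0.332
   [247.9 151.5] [270.  203.3]
256.0 275.75 179.0 242.75 [ 535.2 -175.6  303.4]
53 [ 518.9  -267.34    1.31] 0.127
   [255.5 177.1] [275.4 243. ]
63 [ 519.45 -264.01    1.32] 0.184
   [255.3 176.1] [275.6 244.4]
73 [ 519.77 -261.18    1.32] 0.247
   [254.7 175.5] [275.8 246.6]
```

```bash
python3 - <<'E'
from fit import *
f=pickle.load(open("w2.pkl","rb"));g=r.grab_frame("scene")
a=f["image"][165:255,220:310];b=g["image"][180:225,150:195]
a=cv2.resize(a,(400,400),interpolation=cv2.INTER_CUBIC);b=cv2.resize(b,(400,400),interpolation=cv2.INTER_CUBIC)
im=np.hstack([a,b])[:,:,::-1];im=(255*(im/255.)**.5).astype(np.uint8);cv2.imwrite("pics/k.png",im)
# top-face-only hypothesis, points in w2
for k in([265.5,179],[265.5,242.7]): print(onz(f,k,63).round(1))
E
```

```text
[ 526.2 -234.3   63. ]
[ 515.1 -285.3   63. ]
```

View pics/k.png

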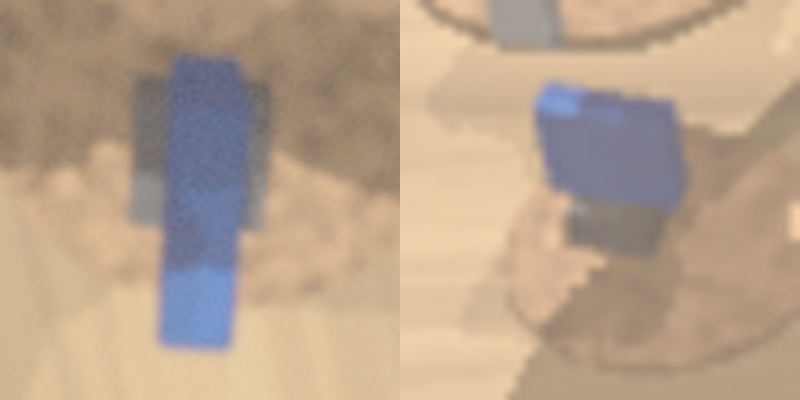

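Emit:
arm_command(
  rows=[
    {"dp": [-0.34, 0.01, 0.12], "dr": [0.0024, 0.0042, 0.006], "jaw": -1},
    {"dp": [-0.34, 0.01, 0.12], "dr": [0.0024, 0.0042, 0.006], "jaw": -1},
    {"dp": [-0.34, 0.01, 0.12], "dr": [0.0024, 0.0042, 0.006], "jaw": -1},
    {"dp": [-0.34, 0.01, 0.12], "dr": [0.0024, 0.0042, 0.006], "jaw": -1},
  ],
)

```text
time_s: 4.35
eef_pos: [503.4, -342.3, 302.9]
eef_rot: [[0.242, 0.97, 0.0], [0.97, -0.242, 0.012], [0.012, -0.003, -1.0]]
wrist_force: [0.1, 0.1, 0.7]
grip_width: 93.4
```

```bash
python3 - <<'E'
from fit import *
s=st(); f=r.grab_frame("wrist"); pickle.dump(f,open("w3.pkl","wb"))
for t,z in [("key_grip",46),("key",6),("pad",6)]:
  print(t,[(np.round(d["position"],1).tolist(),round(d["confidence"],2),onz(f,d["position"],z).round(1).tolist()) for d in r.place_of("wrist",t)][:2])
im=f["image"].astype(int)
for th in(8,15,25):
  m=((im[:,:,2]>im[:,:,0]+th)&(im[:,:,2]>im[:,:,1]+th*.7)).astype(np.uint8)
  n,l,S,c=cv2.connectedComponentsWithStats(m);i=1+np.argmax(S[1:,4]);rc=cv2.minAreaRect(np.argwhere(l==i)[:,::-1].astype(np.float32));print(S[i],rc)
  B=np.array([onz(f,q,63) for q in cv2.boxPoints(rc)]);print(B.mean(0).round(1),[np.linalg.norm(B[k]-B[k-1]).round(1) for k in range(4)],[np.degrees(np.arctan2(*(B[k]-B[k-1])[1::-1])).round(1) for k in range(4)])
F=pickle.load(open("w2.pkl","rb"))
a=im[S[i][1]-30:S[i][1]+110,190:330].astype(np.uint8)
cv2.imwrite("pics/k3.png",(255*(cv2.resize(a,(560,560),interpolation=cv2.INTER_CUBIC)[:,:,::-1]/255.)**.6).astype(np.uint8));print(S[i][1]-30)
E
```

```text
t 4.35 pos [ 503.45 -342.3   302.89] tilt [0.0003 0.0125] yawY -13.98 F [0.1 0.1 0.7] w 93.4 q6 -0.45
key_grip [([252.9, 103.2], 0.67, [519.4, -263.4, 46.0])]
key [([252.8, 102.1], 0.83, [519.0, -262.8, 6.0])]
pad [([287.1, 265.7], 0.91, [514.2, -414.0, 6.0]), ([259.3, 80.4], 0.85, [528.2, -247.9, 6.0])]
[ 241   67   24   73 1582] ((252.5, 103.0), (72.0, 23.0), 90.0)
[ 519.3 -263.7   63. ] [np.float64(45.0), np.float64(14.5), np.float64(45.0), np.float64(15.4)] [np.float64(75.3), np.float64(-14.0), np.float64(-103.6), np.float64(166.0)]
[ 241   67   24   73 1556] ((252.27548217773438, 102.8375244140625), (22.6755428314209, 72.2158432006836), 2.2025980949401855)
[ 519.1 -263.6   63. ] [np.float64(15.1), np.float64(45.1), np.float64(14.3), np.float64(45.1)] [np.float64(163.8), np.float64(73.0), np.float64(-16.1), np.float64(-105.9)]
[ 241   67   23   73 1500] ((252.3699188232422, 102.92265319824219), (21.784696578979492, 71.96887969970703), 1.6846843957901)
[ 519.2 -263.7   63. ] [np.float64(14.5), np.float64(45.0), np.float64(13.7), np.float64(45.0)] [np.float64(164.4), np.float64(73.6), np.float64(-15.6), np.float64(-105.4)]
37
```

View pics/k3.png

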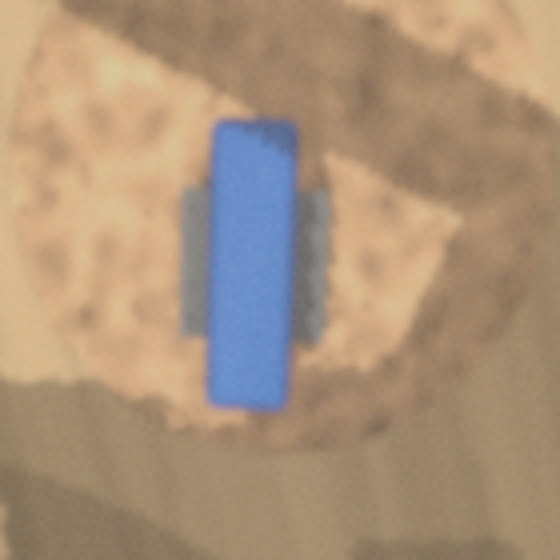

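```bash
python3 - <<'E'
from fit import *
F=pickle.load(open("w2.pkl","rb"));G=pickle.load(open("w3.pkl","rb"))
# lower edge midpoint of top face in both
print(tri([(F,[220+196/4.444,165+348/4.444]),(G,[190+248/4,37+409/4])]))
y=np.radians(-15.5)
go([519.2,-263.6,302.9],y);go([519.2,-263.6,228],y)
E
```

```text
(array([ 513.6378984 , -285.67461133,   62.80339951]), [0.2, 0.2])
dp [0.3135, -0.0149, 0.0069] dr [-0.0005, -0.0036, 0.0094]
dp [0.3102, -0.0145, 0.3065] dr [-0.0005, -0.0036, 0.0094]
```

Emit:
arm_command(
  rows=[
    {"dp": [0.3135, -0.0149, 0.007], "dr": [-0.0005, -0.0036, 0.0094], "jaw": -1},
    {"dp": [0.3135, -0.0149, 0.007], "dr": [-0.0005, -0.0036, 0.0094], "jaw": -1},
    {"dp": [0.3125, -0.0149, 0.1], "dr": [-0.0005, -0.0036, 0.0094], "jaw": -1},
    {"dp": [0.3115, -0.0149, 0.2], "dr": [-0.0005, -0.0036, 0.0094], "jaw": -1},
    {"dp": [0.3107, -0.0147, 0.26], "dr": [-0.0005, -0.0036, 0.0094], "jaw": -1},
  ],
)

```text
time_s: 5.05
eef_pos: [519.2, -262.0, 238.5]
eef_rot: [[0.265, 0.964, -0.001], [0.964, -0.265, 0.001], [0.0, -0.001, -1.0]]
wrist_force: [0.1, 0.2, -0.4]
grip_width: 94.1
```

```bash
python3 - <<'E'
from fit import *
s=st();go([519.2,-263.6,228],np.radians(-15.5))
E
```

```text
t 5.05 pos [ 519.17 -261.97  238.48] tilt [-0.0011  0.0006] yawY -15.37 F [ 0.1  0.2 -0.4] w 94.1 q6 -0.3
dp [-0.0063, 0.0019, 0.0419] dr [-0.0004, -0.0001, 0.0007]
```

Emit:
arm_command(
  rows=[
    {"dp": [-0.0063, 0.0019, 0.042], "dr": [-0.0004, 0, 0.0007], "jaw": -1},
    {"dp": [-0.0063, 0.0019, 0.042], "dr": [-0.0004, 0, 0.0007], "jaw": 1},
    {"dp": [-0.0063, 0.0019, 0.042], "dr": [-0.0004, 0, 0.0007], "jaw": 1},
    {"dp": [-0.0063, 0.0019, 0.042], "dr": [-0.0004, 0, 0.0007], "jaw": 1},
    {"dp": [-0.0063, 0.0019, 0.042], "dr": [-0.0004, 0, 0.0007], "jaw": 1},
  ],
  grip_force=20,
)

```text
time_s: 5.55
eef_pos: [519.6, -264.0, 229.3]
eef_rot: [[0.267, 0.964, 0.002], [0.964, -0.267, -0.001], [-0.0, 0.002, -1.0]]
wrist_force: [0.4, -0.3, -0.1]
grip_width: 65.1
```

Emit:
arm_command(
  rows=[
    {"dp": [0, 0, 0], "dr": [0, 0, 0], "jaw": 1},
    {"dp": [0, 0, 0], "dr": [0, 0, 0], "jaw": 1},
    {"dp": [0, 0, 0], "dr": [0, 0, 0], "jaw": 1},
  ],
  grip_force=50,
)

```text
time_s: 5.85
eef_pos: [519.6, -264.1, 229.6]
eef_rot: [[0.267, 0.964, 0.003], [0.964, -0.267, -0.001], [-0.001, 0.003, -1.0]]
wrist_force: [0.5, -0.1, 0.2]
grip_width: 41.4
```

```bash
python3 - <<'E'
from fit import *
s=st()
E
```

```text
t 5.85 pos [ 519.57 -264.11  229.6 ] tilt [ 0.0026 -0.0013] yawY -15.52 F [ 0.5 -0.1  0.2] w 41.4 q6 -0.3
```

Emit:
arm_command(
  rows=[
    {"dp": [-0.001, -0.001, 0.005], "dr": [0.001, 0.0003, 0], "jaw": 1},
    {"dp": [-0.001, -0.001, 0.005], "dr": [0.001, 0.0003, 0], "jaw": 1},
    {"dp": [-0.001, -0.001, 0.005], "dr": [0.001, 0.0003, 0], "jaw": 1},
    {"dp": [-0.001, -0.001, 0.005], "dr": [0.001, 0.0003, 0], "jaw": 1},
    {"dp": [-0.001, -0.001, 0.005], "dr": [0.001, 0.0003, 0], "jaw": 1},
  ],
  grip_force=50,
)

```text
time_s: 6.35
eef_pos: [519.3, -264.3, 228.2]
eef_rot: [[0.267, 0.964, -0.0], [0.964, -0.267, 0.001], [0.001, -0.0, -1.0]]
wrist_force: [0.0, -0.3, -0.7]
grip_width: 13.6
```

```bash
python3 - <<'E'
from fit import *
s=st();y=np.radians(-15.5)
# fixed side-camera views for offsets later
go([519.2,-263.6,350],y)
# way to wheel view: camera above wheel; nips ~ (590,168),(673,118)
E
```

```text
t 6.35 pos [ 519.29 -264.25  228.2 ] tilt [-0.0002  0.0006] yawY -15.52 F [ 0.  -0.3 -0.7] w 13.6 q6 -0.3
dp [0.0027, -0.0012, -0.4872] dr [-0.0001, -0.0002, -0.0001]
```

Emit:
arm_command(
  rows=[
    {"dp": [0, 0, -0.15], "dr": [0, 0, 0], "jaw": 1},
    {"dp": [0, 0, -0.35], "dr": [0, 0, 0], "jaw": 1},
    {"dp": [0.15, 0.015, -0.46], "dr": [0, 0, -0.045], "jaw": 1},
    {"dp": [0.35, 0.035, -0.46], "dr": [0, 0, -0.09], "jaw": 1},
    {"dp": [0.55, 0.055, -0.46], "dr": [0, 0, -0.135], "jaw": 1},
  ],
)

```text
time_s: 6.85
eef_pos: [569.5, -135.2, 345.0]
eef_rot: [[-0.156, 0.988, 0.003], [0.988, 0.156, -0.0], [-0.001, 0.003, -1.0]]
wrist_force: [0.1, -0.3, -2.5]
grip_width: 13.8
```

```bash
python3 - <<'E'
from fit import *
s=st();go([680,140,345],np.radians(88))
E
```

```text
t 6.85 pos [ 569.51 -135.18  345.01] tilt [ 0.0029 -0.0004] yawY 9.0 F [ 0.1 -0.3 -2.5] w 13.8 q6 -0.49
dp [1.018, 0.6087, 0.0009] dr [0.0006, 0.0008, -0.4389]
```

Emit:
arm_command(
  rows=[
    {"dp": [0.1, 0.06, 0], "dr": [0.0006, 0.0008, -0.045], "jaw": 1},
    {"dp": [0.2, 0.12, 0], "dr": [0.0006, 0.0008, -0.09], "jaw": 1},
    {"dp": [0.3, 0.18, 0], "dr": [0.0006, 0.0008, -0.135], "jaw": 1},
    {"dp": [0.4, 0.24, 0], "dr": [0.0006, 0.0008, -0.18], "jaw": 1},
    {"dp": [0.51, 0.3, 0], "dr": [0.0006, 0.0008, -0.22], "jaw": 1},
  ],
)

```text
time_s: 7.35
eef_pos: [623.9, 3.5, 344.5]
eef_rot: [[-0.754, 0.657, -0.001], [0.657, 0.754, 0.001], [0.001, -0.0, -1.0]]
wrist_force: [-0.1, -1.6, -1.6]
grip_width: 14.0
```

Emit:
arm_command(
  rows=[
    {"dp": [0.04, 0.11, 0], "dr": [0, 0, -0.045], "jaw": 1},
    {"dp": [0.08, 0.22, 0], "dr": [0, 0, -0.09], "jaw": 1},
    {"dp": [0.12, 0.33, 0], "dr": [0, 0, -0.135], "jaw": 1},
    {"dp": [0.16, 0.45, 0], "dr": [0, 0, -0.18], "jaw": 1},
    {"dp": [0.196, 0.56, 0], "dr": [0, 0, -0.22], "jaw": 1},
  ],
)

```text
time_s: 7.85
eef_pos: [679.2, 142.6, 343.7]
eef_rot: [[-1.0, 0.02, -0.002], [0.02, 1.0, 0.001], [0.003, 0.001, -1.0]]
wrist_force: [-0.3, -0.5, -1.5]
grip_width: 13.2
```

Emit:
arm_command(
  rows=[
    {"dp": [0, 0, 0], "dr": [0, 0, 0], "jaw": 1},
    {"dp": [0, 0, 0], "dr": [0, 0, 0], "jaw": 1},
  ],
)

```text
time_s: 8.05
eef_pos: [679.2, 143.3, 342.5]
eef_rot: [[-1.0, 0.02, -0.005], [0.02, 1.0, -0.0], [0.005, -0.0, -1.0]]
wrist_force: [0.2, 0.6, -1.5]
grip_width: 13.7
```

```bash
python3 - <<'E'
from fit import *
s=st();f=r.grab_frame("wrist");pickle.dump(f,open("n1.pkl","wb"));save(f,"n1.png",None,1.5)
for t in("nip1_top","nip2_top"):
  print(t,[(np.round(d["position"],1).tolist(),round(d["confidence"],2),onz(f,d["position"],60).round(1).tolist()) for d in r.place_of("wrist",t)][:4])
E
```

```text
t 8.05 pos [679.19 143.27 342.46] tilt [-0.0045 -0.0002] yawY 88.84 F [ 0.2  0.6 -1.5] w 13.7 q6 -1.42
nip1_top [([287.2, 98.5], 0.88, [595.3, 167.6, 60.0])]
nip2_top [([224.1, 187.7], 0.79, [665.2, 115.8, 60.0])]
```

View pics/n1.png

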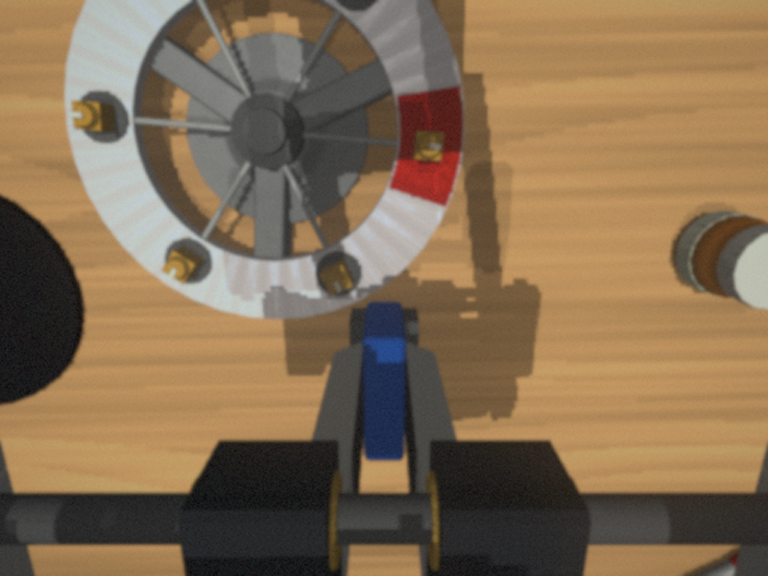

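```bash
python3 - <<'E'
from fit import *
go([680,190,305],np.radians(85))
E
```

```text
dp [0.0001, 0.1938, 0.154] dr [-0.0, -0.001, 0.0206]
```

Emit:
arm_command(
  rows=[
    {"dp": [0, 0.187, 0.15], "dr": [0, -0.0012, 0.0206], "jaw": 1},
    {"dp": [0, 0.187, 0.15], "dr": [0, -0.0012, 0.0206], "jaw": 1},
    {"dp": [0, 0.187, 0.15], "dr": [0, -0.0012, 0.0206], "jaw": 1},
    {"dp": [0, 0.187, 0.15], "dr": [0, -0.0012, 0.0206], "jaw": 1},
  ],
)

```text
time_s: 8.6
eef_pos: [680.1, 187.3, 306.6]
eef_rot: [[-0.996, 0.088, 0.001], [0.088, 0.996, -0.001], [-0.001, -0.001, -1.0]]
wrist_force: [0.1, -0.4, -1.0]
grip_width: 13.8
```

```bash
python3 - <<'E'
from fit import *
s=st();f=r.grab_frame("wrist");pickle.dump(f,open("n2.pkl","wb"));g=pickle.load(open("n1.pkl","rb"))
old={"nip1_top":[287.2,98.5],"nip2_top":[224.1,187.7]}
X={}
for t in old:
  q=r.place_of("wrist",t);print(t,[(np.round(d["position"],1).tolist(),round(d["confidence"],2),onz(f,d["position"],60).round(1).tolist()) for d in q][:3])
  X[t]=tri([(f,q[0]["position"]),(g,old[t])]);print(X[t])
v=X["nip1_top"][0]-X["nip2_top"][0];print(np.linalg.norm(v),np.degrees(np.arctan2(v[1],v[0]))-60)
a=f["image"];P=[np.array(proj(f,X[t][0])) for t in old];t=[]
for p in P:
  c=p.round().astype(int);c0,r0=max(c[0]-32,0),max(c[1]-32,0);print(c0,r0);t.append(cv2.resize(a[r0:r0+64,c0:c0+64],(400,400),interpolation=cv2.INTER_CUBIC))
cv2.imwrite("pics/n2.png",np.hstack(t)[:,:,::-1])
E
```

```text
t 8.6 pos [680.09 187.25 306.62] tilt [ 0.0013 -0.001 ] yawY 84.97 F [ 0.1 -0.4 -1. ] w 13.8 q6 -1.29
nip1_top [([215.9, 98.4], 0.88, [594.9, 166.6, 60.0]), ([118.2, 97.1], 0.72, [588.4, 102.3, 60.0])]
(array([595.09083718, 167.17854839,  65.02121166]), [0.2, 0.2])
nip2_top [([158.7, 208.7], 0.59, [668.0, 115.5, 60.0])]
(array([665.79581081, 116.32141793,  62.81676937]), [1.3, 1.3])
87.12347892351602 84.27304665196357
184 67
126 175
```

View pics/n2.png

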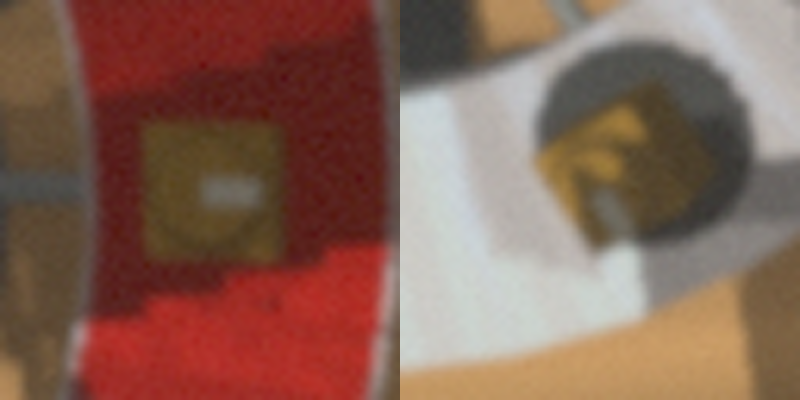

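```bash
python3 - <<'E'
from fit import *
from fit import cost as C
for n,pos,yaw in(("n1.pkl",[679.19,143.27,342.46],88.84),("n2.pkl",[680.09,187.25,306.62],84.97)):
  f=pickle.load(open(n,"rb"));im=f["image"].astype(int);m=((im[:,:,2]>im[:,:,0]+20)&(im[:,:,2]>im[:,:,1]+15))
  l=cv2.connectedComponentsWithStats(m.astype(np.uint8));i=1+np.argmax(l[2][1:,4]);print(l[2][i])
  R=rotd(np.radians(yaw))
  for row in(222,235,260,290):
    c=np.where(l[1][row]==i)[0]
    if len(c): print(row,c.min(),c.max(),(R.T@(onz(f,[(c.min()+c.max())/2,row],pos[2]-165.2)-pos)).round(2))
f=pickle.load(open("n2.pkl","rb"))
for p in([216.8,97.8],):print(onz(f,p,60))
y=np.radians(83.5);k=rotd(y)[:,0]*.6
print("hover tcp1",np.array([595,167.3,0])-k)
go([595.0,167,285],y)
E
```

```text
[ 241  202   30  104 2765]
222 242 269 [ 28.58  -1.53 165.2 ]
235 242 270 [ 21.91  -1.29 165.2 ]
260 242 269 [  8.63  -1.54 165.2 ]
290 243 268 [ -8.17  -1.54 165.2 ]
[ 242  202   29  104 2785]
222 242 269 [ 27.56  -1.67 165.2 ]
235 242 270 [ 20.88  -1.44 165.2 ]
260 242 269 [  7.56  -1.68 165.2 ]
290 243 268 [ -9.3   -1.69 165.2 ]
[594.60293484 167.23036582  60.        ]
hover tcp1 [595.59614311 167.23207807   0.        ]
dp [0.3333, -0.1102, 0.0901] dr [0.0001, 0.0011, 0.0079]
```

Emit:
arm_command(
  rows=[
    {"dp": [0.33, -0.1045, 0.03], "dr": [0, 0.0005, 0.008], "jaw": 1},
    {"dp": [0.33, -0.1045, 0.03], "dr": [0, 0.0005, 0.008], "jaw": 1},
    {"dp": [0.33, -0.1045, 0.06], "dr": [0, 0.0005, 0.008], "jaw": 1},
    {"dp": [0.33, -0.1045, 0.06], "dr": [0, 0.0005, 0.008], "jaw": 1},
  ],
)

```text
time_s: 9.15
eef_pos: [595.5, 167.6, 292.6]
eef_rot: [[-0.993, 0.114, 0.002], [0.114, 0.993, -0.0], [-0.002, 0.0, -1.0]]
wrist_force: [1.1, 0.1, -1.0]
grip_width: 13.8
```

```bash
python3 - <<'E'
from h import *
s=st();y=np.radians(83.5)
for z in(284,276):go([595.7,168.7,z],y)
E
```

```text
t 9.15 pos [595.51 167.6  292.65] tilt [ 0.0023 -0.    ] yawY 83.44 F [ 1.1  0.1 -1. ] w 13.8 q6 -1.27
dp [-0.0002, 0.0045, 0.0346] dr [0.0001, 0.0007, -0.0003]
dp [-0.0001, 0.0045, 0.0666] dr [0.0001, 0.0007, -0.0003]
```

Emit:
arm_command(
  rows=[
    {"dp": [0, 0.0045, 0.03], "dr": [0, 0.0007, 0], "jaw": 1},
    {"dp": [0, 0.0045, 0.03], "dr": [0, 0.0007, 0], "jaw": 1},
    {"dp": [0, 0.0045, 0.045], "dr": [0, 0.0007, 0], "jaw": 1},
    {"dp": [0, 0.0045, 0.055], "dr": [0, 0.0007, 0], "jaw": 1},
    {"dp": [0, 0.0045, 0.062], "dr": [0, 0.0007, 0], "jaw": 1},
  ],
)

```text
time_s: 9.65
eef_pos: [596.0, 168.8, 276.7]
eef_rot: [[-0.993, 0.114, -0.0], [0.114, 0.993, 0.0], [0.0, 0.0, -1.0]]
wrist_force: [-0.5, 0.6, -1.9]
grip_width: 13.7
```

```bash
python3 - <<'E'
from h import *
s=st();y=np.radians(83.5);print(np.round(s["moment"],2))
for z in(270,268):go([595.7,168.7,z],y)
E
```

```text
t 9.65 pos [596.   168.79 276.74] tilt [-0.0001  0.0002] yawY 83.44 F [-0.5  0.6 -1.9] w 13.7 q6 -1.27
[0.04 0.02 0.02]
dp [0.0011, -0.0005, 0.027] dr [0.0001, -0.0, -0.0003]
dp [0.0011, -0.0005, 0.035] dr [0.0001, -0.0, -0.0003]
```

Emit:
arm_command(
  rows=[
    {"dp": [0.001, 0, 0.012], "dr": [0, 0, 0], "jaw": 1},
    {"dp": [0.001, 0, 0.02], "dr": [0, 0, 0], "jaw": 1},
    {"dp": [0.001, 0, 0.026], "dr": [0, 0, 0], "jaw": 1},
    {"dp": [0.001, 0, 0.026], "dr": [0, 0, 0], "jaw": 1},
  ],
)

```text
time_s: 10.05
eef_pos: [596.1, 168.8, 270.3]
eef_rot: [[-0.993, 0.114, 0.002], [0.114, 0.993, 0.0], [-0.001, 0.0, -1.0]]
wrist_force: [2.7, -0.6, -2.6]
grip_width: 13.7
```

Emit:
arm_command(
  rows=[
    {"dp": [0, 0, 0.004], "dr": [0, 0, 0], "jaw": 1},
    {"dp": [0, 0, 0.008], "dr": [0, 0, 0], "jaw": 1},
    {"dp": [0, 0, 0.008], "dr": [0, 0, 0], "jaw": 1},
  ],
)

```text
time_s: 10.35
eef_pos: [596.1, 168.7, 268.3]
eef_rot: [[-0.993, 0.114, 0.002], [0.114, 0.993, 0.0], [-0.002, 0.0, -1.0]]
wrist_force: [1.3, -1.1, -1.2]
grip_width: 13.5
```

```bash
python3 - <<'E'
from h import *
s=st();print(np.round(s["moment"],2))
E
```

```text
t 10.35 pos [596.11 168.74 268.27] tilt [0.0017 0.0002] yawY 83.44 F [ 1.3 -1.1 -1.2] w 13.5 q6 -1.27
[-0.02 -0.41  0.04]
```

Emit:
arm_command(
  rows=[
    {"dp": [0, 0, 0.004], "dr": [0, 0.0005, 0], "jaw": 1},
    {"dp": [0, 0, 0.008], "dr": [0, 0.0005, 0], "jaw": 1},
    {"dp": [0, 0, 0.008], "dr": [0, 0.0005, 0], "jaw": 1},
  ],
  grip_force=60,
)

```text
time_s: 10.65
eef_pos: [596.3, 168.7, 267.3]
eef_rot: [[-0.993, 0.114, 0.001], [0.114, 0.993, 0.0], [-0.001, 0.001, -1.0]]
wrist_force: [-0.2, -0.9, 4.1]
grip_width: 13.9
```

Emit:
arm_command(
  rows=[
    {"dp": [0, 0, 0.004], "dr": [0, 0, 0], "jaw": 1},
    {"dp": [0, 0, 0.004], "dr": [0, 0, 0], "jaw": 1},
    {"dp": [0, 0, 0.004], "dr": [0, 0, 0], "jaw": 1},
  ],
)

```text
time_s: 10.95
eef_pos: [596.2, 168.7, 266.8]
eef_rot: [[-0.993, 0.114, 0.002], [0.114, 0.993, 0.0], [-0.002, 0.001, -1.0]]
wrist_force: [-0.4, -0.2, 4.4]
grip_width: 13.4
```

Emit:
arm_command(
  rows=[
    {"dp": [0, 0, 0.004], "dr": [0, 0.0005, 0], "jaw": 1},
    {"dp": [0, 0, 0.008], "dr": [0, 0.0005, 0], "jaw": 1},
    {"dp": [0, 0, 0.011], "dr": [0, 0.0005, 0], "jaw": 1},
    {"dp": [0, 0, 0.011], "dr": [0, 0.0005, 0], "jaw": 1},
  ],
)

```text
time_s: 11.35
eef_pos: [596.3, 168.7, 265.5]
eef_rot: [[-0.993, 0.114, 0.001], [0.114, 0.993, 0.001], [-0.001, 0.001, -1.0]]
wrist_force: [-1.4, -0.9, 8.8]
grip_width: 14.0
```

Emit:
arm_command(
  rows=[
    {"dp": [0, 0, 0.004], "dr": [0, 0, 0], "jaw": 1},
    {"dp": [0, 0, 0.005], "dr": [0, 0, 0], "jaw": 1},
    {"dp": [0, 0, 0.005], "dr": [0, 0, 0], "jaw": 1},
  ],
)

```text
time_s: 11.65
eef_pos: [596.2, 168.7, 265.6]
eef_rot: [[-0.993, 0.114, 0.002], [0.114, 0.993, 0.001], [-0.002, 0.001, -1.0]]
wrist_force: [-1.2, -1.0, 8.7]
grip_width: 13.2
```

Emit:
arm_command(
  rows=[
    {"dp": [0, 0, 0.009], "dr": [0, 0.0005, 0], "jaw": 1},
    {"dp": [0, 0, 0.013], "dr": [0, 0.0005, 0], "jaw": 1},
    {"dp": [0, 0, 0.013], "dr": [0, 0.0005, 0], "jaw": 1},
  ],
)

```text
time_s: 11.95
eef_pos: [596.3, 168.7, 264.5]
eef_rot: [[-0.993, 0.114, 0.002], [0.114, 0.993, 0.001], [-0.002, 0.001, -1.0]]
wrist_force: [-2.7, -1.1, 11.4]
grip_width: 13.4
```

```bash
python3 - <<'E'
from h import *
s=st();print(np.round(s["moment"],2))
E
```

```text
t 11.95 pos [596.27 168.66 264.46] tilt [0.0018 0.0009] yawY 83.44 F [-2.7 -1.1 11.4] w 13.4 q6 -1.27
[-0.34  0.53 -0.02]
```

Emit:
arm_command(
  rows=[
    {"dp": [0, 0, 0.0085], "dr": [0, 0.0005, 0.03], "jaw": 1},
    {"dp": [0, 0, 0.0085], "dr": [0, 0.0005, 0.06], "jaw": 1},
    {"dp": [0, 0, 0.0085], "dr": [0, 0.0005, 0.09], "jaw": 1},
    {"dp": [0, 0, 0.0085], "dr": [0, 0.0005, 0.12], "jaw": 1},
  ],
)

```text
time_s: 12.35
eef_pos: [596.5, 168.3, 264.6]
eef_rot: [[-0.88, 0.475, 0.003], [0.475, 0.88, 0.001], [-0.002, 0.002, -1.0]]
wrist_force: [-1.4, -3.0, 10.4]
grip_width: 13.7
```

```bash
python3 - <<'E'
from h import *
s=st();print(np.round(s["moment"],2));go([596.2,168.7,262.4],np.radians(-14.5))
E
```

```text
t 12.35 pos [596.5  168.35 264.64] tilt [0.0027 0.0005] yawY 61.62 F [-1.4 -3.  10.4] w 13.7 q6 -0.89
[-0.52  0.36  0.08]
dp [0.0018, 0.0007, 0.009] dr [0.0009, 0.0002, 0.4229]
```

Emit:
arm_command(
  rows=[
    {"dp": [0.0015, 0.0005, 0.0095], "dr": [0.0009, 0.0002, 0.04], "jaw": 1},
    {"dp": [0.0015, 0.0005, 0.0095], "dr": [0.0009, 0.0002, 0.08], "jaw": 1},
    {"dp": [0.0015, 0.0005, 0.0095], "dr": [0.0009, 0.0002, 0.12], "jaw": 1},
    {"dp": [0.0015, 0.0005, 0.0095], "dr": [0.0009, 0.0002, 0.16], "jaw": 1},
    {"dp": [0.0015, 0.0005, 0.0095], "dr": [0.0009, 0.0002, 0.2], "jaw": 1},
  ],
)

```text
time_s: 12.85
eef_pos: [596.3, 168.1, 264.5]
eef_rot: [[-0.428, 0.904, 0.002], [0.904, 0.428, -0.003], [-0.003, 0.001, -1.0]]
wrist_force: [-2.2, -4.3, 11.2]
grip_width: 13.8
```

```bash
python3 - <<'E'
from h import *
s=st();print(np.round(s["moment"],2));go([596.2,168.7,262.2],np.radians(-14.5))
E
```

```text
t 12.85 pos [596.33 168.07 264.54] tilt [ 0.0019 -0.0026] yawY 25.32 F [-2.2 -4.3 11.2] w 13.8 q6 -0.26
[-0.76  0.59  0.1 ]
dp [0.0025, 0.0006, 0.0093] dr [0.0005, 0.0009, 0.2212]
```

Emit:
arm_command(
  rows=[
    {"dp": [0, 0, 0.0093], "dr": [0.0005, 0.0009, 0.045], "jaw": 1},
    {"dp": [0, 0, 0.0093], "dr": [0.0005, 0.0009, 0.09], "jaw": 1},
    {"dp": [0, 0, 0.0093], "dr": [0.0005, 0.0009, 0.135], "jaw": 1},
    {"dp": [0, 0, 0.0093], "dr": [0.0005, 0.0009, 0.18], "jaw": 1},
    {"dp": [0, 0, 0.0093], "dr": [0.0005, 0.0009, 0.219], "jaw": 1},
  ],
)

```text
time_s: 13.35
eef_pos: [596.0, 167.4, 264.2]
eef_rot: [[0.249, 0.969, -0.001], [0.969, -0.249, -0.002], [-0.002, -0.0, -1.0]]
wrist_force: [-3.6, -4.1, 11.7]
grip_width: 13.5
```

```bash
python3 - <<'E'
from h import *
s=st();print(np.round(s["moment"],2));go(s["eef_pos"],np.radians(-14.8))
E
```

```text
t 13.35 pos [595.96 167.42 264.17] tilt [-0.0006 -0.0021] yawY -14.41 F [-3.6 -4.1 11.7] w 13.5 q6 0.43
[-0.82  0.93  0.03]
dp [0.0, 0.0, 0.0] dr [-0.0, 0.0007, 0.0022]
```

Emit:
arm_command(
  rows=[
    {"dp": [0, 0, 0.009], "dr": [0, 0.0007, -0.022], "jaw": 1},
    {"dp": [0, 0, 0.007], "dr": [0, 0.0007, -0.044], "jaw": 1},
    {"dp": [0, 0, 0.002], "dr": [0, 0.0007, -0.044], "jaw": 1},
    {"dp": [0, 0, -0.008], "dr": [0, 0.0007, -0.044], "jaw": 1},
  ],
)

```text
time_s: 13.75
eef_pos: [596.0, 167.3, 267.3]
eef_rot: [[0.113, 0.994, 0.001], [0.994, -0.113, -0.0], [-0.0, 0.001, -1.0]]
wrist_force: [-0.1, -1.9, 3.9]
grip_width: 13.4
```

```bash
python3 - <<'E'
from h import *
s=st();print(np.round(s["moment"],2))
E
```

```text
t 13.75 pos [596.01 167.25 267.32] tilt [ 0.001  -0.0002] yawY -6.5 F [-0.1 -1.9  3.9] w 13.4 q6 0.3
[-0.33  0.04  0.02]
```

Emit:
arm_command(
  rows=[
    {"dp": [0, 0, -0.03], "dr": [0, 0, 0], "jaw": 1},
    {"dp": [0, 0, -0.09], "dr": [0, 0, 0], "jaw": 1},
    {"dp": [0, 0, -0.17], "dr": [0, 0, 0], "jaw": 1},
    {"dp": [0, 0, -0.22], "dr": [0, 0, -0.04], "jaw": 1},
    {"dp": [0, 0, -0.22], "dr": [0, 0, -0.085], "jaw": 1},
  ],
)

```text
time_s: 14.25
eef_pos: [596.3, 167.6, 325.1]
eef_rot: [[-0.159, 0.987, 0.005], [0.987, 0.159, 0.001], [0.0, 0.005, -1.0]]
wrist_force: [0.5, -0.3, -0.6]
grip_width: 13.4
```

```bash
python3 - <<'E'
from h import *
s=st();go([682,145,322],np.radians(85))
E
```

```text
t 14.25 pos [596.27 167.55 325.13] tilt [0.0045 0.0009] yawY 9.13 F [ 0.5 -0.3 -0.6] w 13.4 q6 0.02
dp [-0.1435, 0.3242, 0.014] dr [0.0013, 0.0009, -0.4215]
```

Emit:
arm_command(
  rows=[
    {"dp": [-0.015, 0.03, 0], "dr": [0.0013, 0.0009, -0.045], "jaw": 1},
    {"dp": [-0.03, 0.06, 0], "dr": [0.0013, 0.0009, -0.09], "jaw": 1},
    {"dp": [-0.045, 0.1, 0], "dr": [0.0013, 0.0009, -0.135], "jaw": 1},
    {"dp": [-0.06, 0.13, 0], "dr": [0.0013, 0.0009, -0.18], "jaw": 1},
    {"dp": [-0.072, 0.162, 0], "dr": [0.0013, 0.0009, -0.21], "jaw": 1},
  ],
)

```text
time_s: 14.75
eef_pos: [639.2, 156.2, 324.8]
eef_rot: [[-0.734, 0.679, -0.002], [0.679, 0.734, 0.002], [0.003, -0.0, -1.0]]
wrist_force: [-0.6, 0.2, -1.4]
grip_width: 13.7
```

Emit:
arm_command(
  rows=[
    {"dp": [-0.05, 0.03, 0.01], "dr": [0, 0, -0.045], "jaw": 1},
    {"dp": [-0.1, 0.06, 0.01], "dr": [0, 0, -0.09], "jaw": 1},
    {"dp": [-0.156, 0.085, 0.01], "dr": [0, 0, -0.135], "jaw": 1},
    {"dp": [-0.156, 0.085, 0.01], "dr": [0, 0, -0.18], "jaw": 1},
    {"dp": [-0.156, 0.085, 0.01], "dr": [0, 0, -0.21], "jaw": 1},
  ],
)

```text
time_s: 15.25
eef_pos: [682.6, 145.3, 321.3]
eef_rot: [[-0.997, 0.083, -0.005], [0.083, 0.997, 0.002], [0.005, 0.001, -1.0]]
wrist_force: [-0.4, 0.2, -1.1]
grip_width: 13.9
```

```bash
python3 - <<'E'
from fit import *
s=st();f=r.grab_frame("wrist");pickle.dump(f,open("n3.pkl","wb"));pickle.dump(dict(pos=s["eef_pos"],rot=s["eef_rot"]),open("n3s.pkl","wb"))
for t in("nip1_top","nip2_top"):
  q=r.place_of("wrist",t);print(t,[(np.round(d["position"],1).tolist(),round(d["confidence"],2),onz(f,d["position"],60).round(1).tolist()) for d in q][:3])
t=[]
for X in([595.3,167.3,60],[666,115.2,60]):
  p=np.array(proj(f,X));c=p.round().astype(int);c0,r0=max(c[0]-32,0),max(c[1]-32,0);print(p,c0,r0);t.append(cv2.resize(f["image"][r0:r0+64,c0:c0+64],(400,400),interpolation=cv2.INTER_CUBIC))
cv2.imwrite("pics/n3.png",(255*(np.hstack(t)[:,:,::-1]/255.)**.7).astype(np.uint8))
E
```

```text
t 15.25 pos [682.56 145.27 321.32] tilt [-0.0047  0.0018] yawY 85.26 F [-0.4  0.2 -1.1] w 13.9 q6 -1.36
nip1_top [([277.6, 88.7], 0.91, [593.0, 167.0, 60.0])]
nip2_top [([218.4, 195.6], 0.89, [667.3, 116.6, 60.0])]
[278.29634653  92.08688065] 246 60
[216.3384814  194.17950234] 184 162
```

View pics/n3.png

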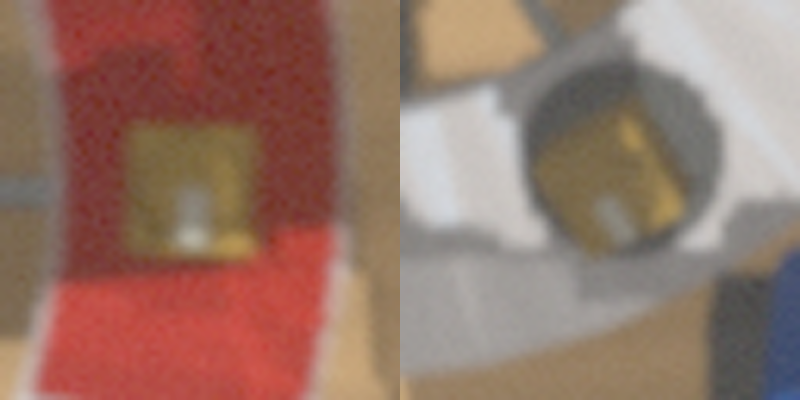

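```bash
python3 - <<'E'
from h import *
go([667,116.2,293],np.radians(113.5))
E
```

```text
dp [0.0498, -0.1222, 0.115] dr [0.0007, -0.0011, -0.1589]
```

Emit:
arm_command(
  rows=[
    {"dp": [0.03, -0.07, 0], "dr": [0.0007, -0.0011, -0.045], "jaw": 1},
    {"dp": [0.05, -0.122, 0], "dr": [0.0007, -0.0011, -0.09], "jaw": 1},
    {"dp": [0.05, -0.122, 0.05], "dr": [0.0007, -0.0011, -0.135], "jaw": 1},
    {"dp": [0.05, -0.122, 0.1], "dr": [0.0007, -0.0011, -0.159], "jaw": 1},
    {"dp": [0.05, -0.122, 0.113], "dr": [0.0007, -0.0011, -0.159], "jaw": 1},
  ],
)

```text
time_s: 15.9
eef_pos: [666.3, 116.2, 291.6]
eef_rot: [[-0.918, -0.397, -0.004], [-0.397, 0.918, -0.0], [0.004, 0.002, -1.0]]
wrist_force: [-0.3, 0.0, -1.0]
grip_width: 13.7
```

```bash
python3 - <<'E'
from h import *
s=st();y=np.radians(113.5)
for z in(276,270):go([667,116.2,z],y)
E
```

```text
t 15.9 pos [666.32 116.21 291.57] tilt [-0.004 -0.   ] yawY 113.41 F [-0.3  0.  -1. ] w 13.7 q6 -1.89
dp [-0.0027, -0.0012, 0.0623] dr [0.0005, -0.0012, -0.0005]
dp [-0.0028, -0.0013, 0.0863] dr [0.0005, -0.0012, -0.0005]
```

Emit:
arm_command(
  rows=[
    {"dp": [-0.0027, -0.0012, 0.02], "dr": [0.0005, -0.0012, 0], "jaw": 1},
    {"dp": [-0.0027, -0.0012, 0.035], "dr": [0.0005, -0.0012, 0], "jaw": 1},
    {"dp": [-0.0027, -0.0012, 0.045], "dr": [0.0005, -0.0012, 0], "jaw": 1},
    {"dp": [-0.0027, -0.0012, 0.053], "dr": [0.0005, -0.0012, 0], "jaw": 1},
    {"dp": [-0.0027, -0.0012, 0.06], "dr": [0.0005, -0.0012, 0], "jaw": 1},
  ],
)

```text
time_s: 16.4
eef_pos: [667.1, 116.3, 276.8]
eef_rot: [[-0.918, -0.397, 0.001], [-0.397, 0.918, 0.0], [-0.001, -0.0, -1.0]]
wrist_force: [-0.8, 0.8, -0.6]
grip_width: 13.4
```

Emit:
arm_command(
  rows=[
    {"dp": [0, 0, 0.008], "dr": [0, 0, 0], "jaw": 1},
    {"dp": [0, 0, 0.015], "dr": [0, 0, 0], "jaw": 1},
    {"dp": [0, 0, 0.022], "dr": [0, 0, 0], "jaw": 1},
    {"dp": [0, 0, 0.022], "dr": [0, 0, 0], "jaw": 1},
  ],
)

```text
time_s: 16.8
eef_pos: [667.4, 116.3, 271.3]
eef_rot: [[-0.918, -0.397, 0.002], [-0.397, 0.918, 0.0], [-0.002, -0.0, -1.0]]
wrist_force: [2.1, 0.1, -2.5]
grip_width: 13.5
```

```bash
python3 - <<'E'
from h import *
s=st();y=np.radians(113.5);print(np.round(s["moment"],2))
go([667,116.2,266.5],y)
E
```

```text
t 16.8 pos [667.35 116.35 271.35] tilt [0.0021 0.0005] yawY 113.39 F [ 2.1  0.1 -2.5] w 13.5 q6 -1.89
[ 0.22 -0.42  0.01]
dp [0.0016, 0.0, 0.0194] dr [-0.0001, 0.0007, -0.0006]
```

Emit:
arm_command(
  rows=[
    {"dp": [0, 0, 0.008], "dr": [0, 0.0007, 0], "jaw": 1},
    {"dp": [0, 0, 0.014], "dr": [0, 0.0007, 0], "jaw": 1},
    {"dp": [0, 0, 0.02], "dr": [0, 0.0007, 0], "jaw": 1},
    {"dp": [0, 0, 0.024], "dr": [0, 0.0007, 0], "jaw": 1},
    {"dp": [0, 0, 0.024], "dr": [0, 0.0007, 0], "jaw": 1},
  ],
)

```text
time_s: 17.3
eef_pos: [667.5, 116.5, 266.9]
eef_rot: [[-0.918, -0.397, 0.002], [-0.397, 0.918, -0.0], [-0.002, -0.001, -1.0]]
wrist_force: [-1.1, 0.6, 5.3]
grip_width: 13.5
```

Emit:
arm_command(
  rows=[
    {"dp": [0, 0, 0.006], "dr": [0, 0, 0], "jaw": 1},
    {"dp": [0, 0, 0.01], "dr": [0, 0, 0], "jaw": 1},
    {"dp": [0, 0, 0.01], "dr": [0, 0, 0], "jaw": 1},
  ],
)

```text
time_s: 17.6
eef_pos: [667.4, 116.5, 266.2]
eef_rot: [[-0.918, -0.397, 0.003], [-0.397, 0.918, -0.0], [-0.003, -0.001, -1.0]]
wrist_force: [-1.6, -0.1, 6.4]
grip_width: 13.6
```

```bash
python3 - <<'E'
from h import *
s=st();print(np.round(s["moment"],2))
E
```

```text
t 17.6 pos [667.37 116.47 266.17] tilt [ 0.0028 -0.    ] yawY 113.4 F [-1.6 -0.1  6.4] w 13.6 q6 -1.89
[ 0.09  0.34 -0.  ]
```

Emit:
arm_command(
  rows=[
    {"dp": [0, 0, 0.007], "dr": [0, 0.0009, 0], "jaw": 1},
    {"dp": [0, 0, 0.011], "dr": [0, 0.0009, 0], "jaw": 1},
    {"dp": [0, 0, 0.0145], "dr": [0, 0.0009, 0], "jaw": 1},
    {"dp": [0, 0, 0.0145], "dr": [0, 0.0009, 0], "jaw": 1},
  ],
)

```text
time_s: 18.0
eef_pos: [667.4, 116.6, 265.4]
eef_rot: [[-0.918, -0.397, 0.003], [-0.397, 0.918, -0.001], [-0.002, -0.002, -1.0]]
wrist_force: [-2.4, 0.5, 7.9]
grip_width: 13.7
```

```bash
python3 - <<'E'
from h import *
s=st();print(np.round(s["moment"],2));go(s["eef_pos"],np.radians(-75))
E
```

```text
t 18.0 pos [667.44 116.62 265.37] tilt [ 0.0027 -0.0008] yawY 113.41 F [-2.4  0.5  7.9] w 13.7 q6 -1.89
[ 0.19  0.34 -0.01]
dp [0.0, 0.0, 0.0] dr [-0.0011, -0.0008, -0.9533]
```

Emit:
arm_command(
  rows=[
    {"dp": [0, 0, 0.014], "dr": [-0.001, 0.0005, 0], "jaw": 1},
    {"dp": [0, 0, 0.019], "dr": [-0.001, 0.0005, 0], "jaw": 1},
    {"dp": [0, 0, 0.019], "dr": [-0.001, 0.0005, 0], "jaw": 1},
  ],
)

```text
time_s: 18.3
eef_pos: [667.5, 116.3, 264.2]
eef_rot: [[-0.918, -0.397, 0.003], [-0.397, 0.918, 0.001], [-0.003, -0.0, -1.0]]
wrist_force: [-3.4, -0.3, 11.4]
grip_width: 13.7
```

```bash
python3 - <<'E'
from h import *
s=st();print(np.round(s["moment"],2))
E
```

```text
t 18.3 pos [667.48 116.33 264.23] tilt [0.0027 0.0009] yawY 113.4 F [-3.4 -0.3 11.4] w 13.7 q6 -1.89
[-0.09  0.57 -0.07]
```

Emit:
arm_command(
  rows=[
    {"dp": [0, 0, 0.0125], "dr": [0, 0.0009, 0.035], "jaw": 1},
    {"dp": [0, 0, 0.0125], "dr": [0, 0.0009, 0.075], "jaw": 1},
    {"dp": [0, 0, 0.0125], "dr": [0, 0.0009, 0.115], "jaw": 1},
    {"dp": [0, 0, 0.0125], "dr": [0, 0.0009, 0.155], "jaw": 1},
  ],
)

```text
time_s: 18.7
eef_pos: [667.8, 116.3, 264.8]
eef_rot: [[-0.997, 0.083, 0.004], [0.083, 0.997, 0.001], [-0.004, 0.001, -1.0]]
wrist_force: [-1.6, -0.1, 10.8]
grip_width: 13.9
```

```bash
python3 - <<'E'
from h import *
s=st();print(np.round(s["moment"],2));go([667.4,116.3,260.6],np.radians(-20))
E
```

```text
t 18.7 pos [667.77 116.35 264.79] tilt [0.0041 0.0007] yawY 85.21 F [-1.6 -0.1 10.8] w 13.9 q6 -1.4
[0.01 0.29 0.04]
dp [0.0015, -0.0003, 0.0167] dr [0.0014, 0.0006, 0.5845]
```

Emit:
arm_command(
  rows=[
    {"dp": [0, 0, 0.0145], "dr": [0.0012, 0.0006, 0.04], "jaw": 1},
    {"dp": [0, 0, 0.0145], "dr": [0.0012, 0.0006, 0.08], "jaw": 1},
    {"dp": [0, 0, 0.0145], "dr": [0.0012, 0.0006, 0.12], "jaw": 1},
    {"dp": [0, 0, 0.0145], "dr": [0.0012, 0.0006, 0.16], "jaw": 1},
    {"dp": [0, 0, 0.0145], "dr": [0.0012, 0.0006, 0.2], "jaw": 1},
  ],
)

```text
time_s: 19.2
eef_pos: [667.6, 116.0, 264.6]
eef_rot: [[-0.754, 0.657, 0.003], [0.657, 0.754, -0.003], [-0.004, -0.0, -1.0]]
wrist_force: [-3.5, -1.6, 11.1]
grip_width: 14.1
```

Emit:
arm_command(
  rows=[
    {"dp": [0, 0, 0.0145], "dr": [0, 0.0013, 0.04], "jaw": 1},
    {"dp": [0, 0, 0.0145], "dr": [0, 0.0013, 0.08], "jaw": 1},
    {"dp": [0, 0, 0.0145], "dr": [0, 0.0013, 0.12], "jaw": 1},
    {"dp": [0, 0, 0.0145], "dr": [0, 0.0013, 0.16], "jaw": 1},
    {"dp": [0, 0, 0.0145], "dr": [0, 0.0013, 0.2], "jaw": 1},
  ],
)

```text
time_s: 19.7
eef_pos: [667.1, 115.2, 264.2]
eef_rot: [[-0.218, 0.976, 0.001], [0.976, 0.218, -0.002], [-0.002, 0.0, -1.0]]
wrist_force: [-5.2, -2.3, 12.4]
grip_width: 13.7
```

```bash
python3 - <<'E'
from h import *
s=st();print(np.round(s["moment"],2));go([667.4,116,261],np.radians(-74.8))
E
```

```text
t 19.7 pos [667.1  115.19 264.23] tilt [ 0.0006 -0.0021] yawY 12.61 F [-5.2 -2.3 12.4] w 13.7 q6 -0.13
[-0.6   1.15  0.06]
dp [0.0029, 0.0019, 0.0129] dr [0.0006, 0.0005, 0.4856]
```

Emit:
arm_command(
  rows=[
    {"dp": [0, -0.0015, 0.0125], "dr": [0.0006, 0.0005, 0.04], "jaw": 1},
    {"dp": [0, -0.0015, 0.0125], "dr": [0.0006, 0.0005, 0.08], "jaw": 1},
    {"dp": [0, -0.0015, 0.0125], "dr": [0.0006, 0.0005, 0.12], "jaw": 1},
    {"dp": [0, -0.0015, 0.0125], "dr": [0.0006, 0.0005, 0.16], "jaw": 1},
    {"dp": [0, -0.0015, 0.0125], "dr": [0.0006, 0.0005, 0.2], "jaw": 1},
  ],
)

```text
time_s: 20.2
eef_pos: [666.2, 115.0, 264.3]
eef_rot: [[0.402, 0.916, -0.001], [0.916, -0.402, -0.001], [-0.001, -0.001, -1.0]]
wrist_force: [-4.2, -0.3, 11.7]
grip_width: 13.9
```

```bash
python3 - <<'E'
from h import *
s=st();print(np.round(s["moment"],2));go(s["eef_pos"],np.radians(-74.8))
E
```

```text
t 20.2 pos [666.17 114.97 264.3 ] tilt [-0.0012 -0.0008] yawY -23.68 F [-4.2 -0.3 11.7] w 13.9 q6 0.5
[-0.15  1.16  0.07]
dp [0.0, 0.0, 0.0] dr [-0.0001, 0.0005, 0.284]
```

Emit:
arm_command(
  rows=[
    {"dp": [0, -0.001, 0.012], "dr": [0, 0.0005, 0.045], "jaw": 1},
    {"dp": [0, -0.001, 0.012], "dr": [0, 0.0005, 0.085], "jaw": 1},
    {"dp": [0, -0.001, 0.012], "dr": [0, 0.0005, 0.125], "jaw": 1},
    {"dp": [0, -0.001, 0.012], "dr": [0, 0.0005, 0.165], "jaw": 1},
    {"dp": [0, -0.001, 0.012], "dr": [0, 0.0005, 0.205], "jaw": 1},
  ],
)

```text
time_s: 20.7
eef_pos: [665.2, 115.4, 264.4]
eef_rot: [[0.873, 0.487, -0.001], [0.487, -0.873, 0.001], [-0.0, -0.001, -1.0]]
wrist_force: [-5.0, 0.6, 10.9]
grip_width: 13.7
```

```bash
python3 - <<'E'
from h import *
s=st();print(np.round(s["moment"],2));go(s["eef_pos"],np.radians(-74.8))
E
```

```text
t 20.7 pos [665.17 115.4  264.39] tilt [-0.001  0.001] yawY -60.85 F [-5.   0.6 10.9] w 13.7 q6 1.15
[0.22 1.21 0.  ]
dp [0.0, 0.0, 0.0] dr [-0.0004, 0.0002, 0.0775]
```

Emit:
arm_command(
  rows=[
    {"dp": [-0.0015, 0, 0.0125], "dr": [-0.0004, 0.0002, 0.04], "jaw": 1},
    {"dp": [-0.0015, 0, 0.0125], "dr": [-0.0004, 0.0002, 0.0765], "jaw": 1},
    {"dp": [-0.0015, 0, 0.0125], "dr": [-0.0004, 0.0002, 0.0765], "jaw": 1},
  ],
)

```text
time_s: 21.0
eef_pos: [664.4, 115.8, 264.5]
eef_rot: [[0.965, 0.264, 0.001], [0.264, -0.965, 0.001], [0.001, -0.001, -1.0]]
wrist_force: [-3.3, 1.8, 10.4]
grip_width: 13.4
```

```bash
python3 - <<'E'
from h import *
s=st();print(np.round(s["moment"],2))
E
```

```text
t 21.0 pos [664.44 115.77 264.55] tilt [0.0011 0.0015] yawY -74.7 F [-3.3  1.8 10.4] w 13.4 q6 1.39
[0.32 0.89 0.07]
```

Back off the play, ease up, and lift clear.

Emit:
arm_command(
  rows=[
    {"dp": [0, 0, 0.012], "dr": [0, 0, -0.022], "jaw": 1},
    {"dp": [0, 0, 0.008], "dr": [0, 0, -0.044], "jaw": 1},
    {"dp": [0, 0, 0.002], "dr": [0, 0, -0.044], "jaw": 1},
    {"dp": [0, 0, -0.008], "dr": [0, 0, -0.044], "jaw": 1},
    {"dp": [0, 0, -0.015], "dr": [0, 0, -0.044], "jaw": 1},
  ],
)

```text
time_s: 21.5
eef_pos: [664.3, 115.6, 268.3]
eef_rot: [[0.919, 0.394, 0.001], [0.394, -0.919, 0.001], [0.001, -0.001, -1.0]]
wrist_force: [0.2, -0.2, -2.0]
grip_width: 13.4
```

Emit:
arm_command(
  rows=[
    {"dp": [0, 0, -0.03], "dr": [0, 0, 0], "jaw": 1},
    {"dp": [0, 0, -0.08], "dr": [0, 0, 0], "jaw": 1},
    {"dp": [0, 0, -0.15], "dr": [0, 0, 0], "jaw": 1},
    {"dp": [0, 0, -0.21], "dr": [0, 0, 0], "jaw": 1},
    {"dp": [0, 0, -0.21], "dr": [0, 0, 0], "jaw": 1},
  ],
)

```text
time_s: 22.0
eef_pos: [664.7, 115.6, 324.6]
eef_rot: [[0.919, 0.394, 0.006], [0.394, -0.919, 0.001], [0.006, 0.001, -1.0]]
wrist_force: [0.6, -0.6, -1.4]
grip_width: 13.7
```

```bash
python3 - <<'E'
from h import *
s=st();print(np.round(s["moment"],2));go([700,40,330],np.radians(-66.5))
E
```

```text
t 22.0 pos [664.68 115.57 324.61] tilt [0.0063 0.0014] yawY -66.79 F [ 0.6 -0.6 -1.4] w 13.7 q6 1.25
[-0.07  0.17  0.02]
dp [0.0108, 0.3335, -0.0211] dr [0.0004, -0.002, -0.0016]
```

Emit:
arm_command(
  rows=[
    {"dp": [-0.18, 0, 0], "dr": [0.0004, -0.002, 0], "jaw": 1},
    {"dp": [-0.28, 0, 0], "dr": [0.0004, -0.002, 0], "jaw": 1},
    {"dp": [-0.28, 0, 0], "dr": [0.0004, -0.002, 0], "jaw": 1},
    {"dp": [-0.28, 0, 0], "dr": [0.0004, -0.002, 0], "jaw": 1},
  ],
)

```text
time_s: 22.4
eef_pos: [600.2, 87.8, 324.1]
eef_rot: [[0.919, 0.394, 0.0], [0.394, -0.919, 0.0], [0.0, -0.0, -1.0]]
wrist_force: [0.5, 0.0, -0.9]
grip_width: 13.2
```

```bash
python3 - <<'E'
from fit import *
s=st();f=r.grab_frame("wrist");pickle.dump(f,open("n4.pkl","wb"));t=[]
for n in("nip1_top","nip2_top"):
  q=r.place_of("wrist",n);print(n,[(np.round(d["position"],1).tolist(),round(d["confidence"],2),onz(f,d["position"],60).round(1).tolist()) for d in q][:3])
for X in([595.3,167.3,60],[666,115.2,60]):
  p=np.array(proj(f,X));c=p.round().astype(int);c0,r0=max(c[0]-32,0),max(c[1]-32,0);print(p,c0,r0);t.append(cv2.resize(f["image"][r0:r0+64,c0:c0+64],(400,400),interpolation=cv2.INTER_CUBIC))
  a=np.radians(83.5 if X[1]>150 else 23.5)
  for k in(0,1,2): 
    b=a-k*np.pi/2;q=np.array(proj(f,[X[0]+5*np.cos(b),X[1]+5*np.sin(b),60]))-p;print("dir",k,(q/np.linalg.norm(q)).round(2))
cv2.imwrite("pics/n4.png",(255*(np.hstack(t)[:,:,::-1]/255.)**.7).astype(np.uint8))
E
```

```text
t 22.4 pos [600.16  87.84 324.11] tilt [0.0002 0.0002] yawY -66.81 F [ 0.5  0.  -0.9] w 13.2 q6 1.22
nip1_top [([156.0, 175.5], 0.72, [592.6, 166.6, 60.0])]
nip2_top [([254.1, 113.4], 0.74, [664.4, 115.8, 60.0])]
[156.191444   171.91369579] 124 140
dir 0 [-0.88 -0.47]
dir 1 [ 0.44 -0.9 ]
dir 2 [0.88 0.47]
[255.79102235 111.65489339] 224 80
dir 0 [-0.01 -1.  ]
dir 1 [ 1.   -0.01]
dir 2 [0.01 1.  ]
```

View pics/n4.png

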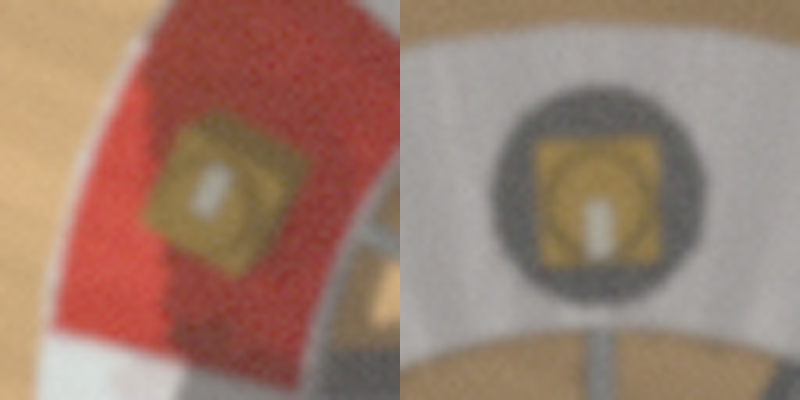

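Emit:
arm_command(
  rows=[
    {"dp": [-0.1, 0.135, 0], "dr": [0, 0, -0.04], "jaw": 1},
    {"dp": [-0.21, 0.29, 0], "dr": [0, 0, -0.08], "jaw": 1},
    {"dp": [-0.32, 0.44, 0], "dr": [0, 0, -0.12], "jaw": 1},
    {"dp": [-0.43, 0.59, 0], "dr": [0, 0, -0.16], "jaw": 1},
    {"dp": [-0.54, 0.74, 0], "dr": [0, 0, -0.2], "jaw": 1},
  ],
)

```text
time_s: 23.05
eef_pos: [550.1, -136.6, 324.2]
eef_rot: [[0.506, 0.862, 0.001], [0.862, -0.506, 0.0], [0.001, 0.001, -1.0]]
wrist_force: [-0.1, -1.2, -0.4]
grip_width: 13.4
```

```bash
python3 - <<'E'
from h import *
s=st();go([520,-263,300],np.radians(-15.5))
E
```

```text
t 23.05 pos [ 550.1  -136.57  324.22] tilt [0.0013 0.    ] yawY -30.43 F [-0.1 -1.2 -0.4] w 13.4 q6 0.19
dp [-0.4971, 0.1522, 0.0967] dr [0.0004, -0.0002, -0.0829]
```

Emit:
arm_command(
  rows=[
    {"dp": [-0.18, 0.05, 0], "dr": [0, 0, -0.04], "jaw": 1},
    {"dp": [-0.36, 0.11, 0.02], "dr": [0, 0, -0.083], "jaw": 1},
    {"dp": [-0.497, 0.152, 0.06], "dr": [0, 0, -0.083], "jaw": 1},
    {"dp": [-0.497, 0.152, 0.097], "dr": [0, 0, -0.083], "jaw": 1},
    {"dp": [-0.497, 0.152, 0.097], "dr": [0, 0, -0.083], "jaw": 1},
  ],
)

```text
time_s: 23.55
eef_pos: [519.9, -263.5, 297.8]
eef_rot: [[0.269, 0.963, -0.002], [0.963, -0.269, 0.003], [0.002, -0.002, -1.0]]
wrist_force: [0.4, 0.5, -1.7]
grip_width: 13.7
```

```bash
python3 - <<'E'
from h import *
s=st();go([520,-263,234],np.radians(-15.5))
E
```

```text
t 23.55 pos [ 519.92 -263.5   297.79] tilt [-0.0016  0.0028] yawY -15.59 F [ 0.4  0.5 -1.7] w 13.7 q6 -0.29
dp [0.0014, 0.0003, 0.2552] dr [-0.0007, -0.0007, -0.0005]
```

Emit:
arm_command(
  rows=[
    {"dp": [0.001, 0, 0.1], "dr": [-0.0007, -0.0007, 0], "jaw": 1},
    {"dp": [0.001, 0, 0.18], "dr": [-0.0007, -0.0007, 0], "jaw": 1},
    {"dp": [0.001, 0, 0.23], "dr": [-0.0007, -0.0007, 0], "jaw": 1},
    {"dp": [0.001, 0, 0.25], "dr": [-0.0007, -0.0007, 0], "jaw": 1},
    {"dp": [0.001, 0, 0.25], "dr": [-0.0007, -0.0007, 0], "jaw": 1},
  ],
)

```text
time_s: 24.05
eef_pos: [520.3, -262.3, 235.0]
eef_rot: [[0.267, 0.964, -0.001], [0.964, -0.267, 0.001], [0.0, -0.001, -1.0]]
wrist_force: [0.1, -0.4, -0.4]
grip_width: 13.5
```

```bash
python3 - <<'E'
from h import *
s=st();go([520,-263,228],np.radians(-15.5))
E
```

```text
t 24.05 pos [ 520.29 -262.28  235.01] tilt [-0.0007  0.0007] yawY -15.51 F [ 0.1 -0.4 -0.4] w 13.5 q6 -0.29
dp [-0.0031, -0.0003, 0.028] dr [-0.0003, -0.0001, -0.0001]
```

Emit:
arm_command(
  rows=[
    {"dp": [-0.003, 0, 0.012], "dr": [0, 0, 0], "jaw": 1},
    {"dp": [-0.003, 0, 0.02], "dr": [0, 0, 0], "jaw": 1},
    {"dp": [-0.003, 0, 0.025], "dr": [0, 0, 0], "jaw": 1},
    {"dp": [-0.003, 0, 0.028], "dr": [0, 0, 0], "jaw": 1},
  ],
)

```text
time_s: 24.45
eef_pos: [520.1, -263.1, 228.3]
eef_rot: [[0.268, 0.964, -0.0], [0.964, -0.268, 0.0], [0.0, -0.0, -1.0]]
wrist_force: [0.2, -0.0, -1.5]
grip_width: 13.4
```

Emit:
arm_command(
  rows=[
    {"dp": [0, 0, 0.003], "dr": [0, 0, 0], "jaw": 1},
    {"dp": [0, 0, 0.004], "dr": [0, 0, 0], "jaw": 1},
    {"dp": [0, 0, 0.004], "dr": [0, 0, 0], "jaw": 1},
  ],
)

```text
time_s: 24.75
eef_pos: [520.1, -263.1, 228.2]
eef_rot: [[0.268, 0.964, 0.0], [0.964, -0.268, 0.0], [0.0, 0.0, -1.0]]
wrist_force: [-1.2, 1.0, 3.8]
grip_width: 13.2
```

Emit:
arm_command(
  rows=[
    {"dp": [0, 0, 0.001], "dr": [0, 0, 0], "jaw": -0.2},
    {"dp": [0, 0, 0.0], "dr": [0, 0, 0], "jaw": -0.2},
    {"dp": [0, 0, 0.0], "dr": [0, 0, 0], "jaw": -0.2},
    {"dp": [0, 0, 0.0], "dr": [0, 0, 0], "jaw": -0.2},
    {"dp": [0, 0, 0.0], "dr": [0, 0, 0], "jaw": -0.2},
  ],
)

```text
time_s: 25.25
eef_pos: [520.1, -263.1, 228.0]
eef_rot: [[0.268, 0.964, 0.0], [0.964, -0.268, 0.0], [0.0, 0.0, -1.0]]
wrist_force: [-0.3, 1.0, -0.7]
grip_width: 50.1
```

Emit:
arm_command(
  rows=[
    {"dp": [0, 0, -0.03], "dr": [0, 0, 0], "jaw": -0.2},
    {"dp": [0, 0, -0.12], "dr": [0, 0, 0], "jaw": -0.2},
    {"dp": [0, 0, -0.25], "dr": [0, 0, 0], "jaw": -0.2},
    {"dp": [0, 0, -0.4], "dr": [0, 0, 0], "jaw": -0.2},
    {"dp": [-0.1, 0, -0.45], "dr": [0, 0, 0], "jaw": -0.2},
  ],
)

```text
time_s: 25.75
eef_pos: [514.6, -285.9, 346.4]
eef_rot: [[0.264, 0.964, 0.008], [0.964, -0.264, -0.003], [-0.001, 0.009, -1.0]]
wrist_force: [-0.1, -0.0, -0.2]
grip_width: 56.3
```

Emit:
arm_command(
  rows=[
    {"dp": [-0.2, 0, 0], "dr": [0, 0, 0], "jaw": -0.2},
    {"dp": [-0.26, 0, 0], "dr": [0, 0, 0], "jaw": -0.2},
    {"dp": [-0.26, 0, 0], "dr": [0, 0, 0], "jaw": -0.2},
    {"dp": [-0.26, 0, 0], "dr": [0, 0, 0], "jaw": -0.2},
  ],
)

```text
time_s: 26.15
eef_pos: [497.5, -348.1, 345.9]
eef_rot: [[0.264, 0.964, 0.007], [0.964, -0.264, -0.002], [0.0, 0.007, -1.0]]
wrist_force: [0.7, 1.1, -0.2]
grip_width: 56.3
```

```bash
python3 - <<'E'
from h import *
s=st();f=r.grab_frame("wrist");g=r.grab_frame("scene")
print([(d["position"],d["confidence"],onz(f,d["position"],46)) for d in r.place_of("wrist","key_grip")])
a=cv2.resize(f["image"],(512,384));b=cv2.resize(g["image"][170:290,110:400],(512,212),interpolation=cv2.INTER_CUBIC)
cv2.imwrite("pics/e.png",np.vstack([a,b])[:,:,::-1])
E
```

```text
t 26.15 pos [ 497.46 -348.11  345.93] tilt [ 0.0073 -0.0016] yawY -15.33 F [ 0.7  1.1 -0.2] w 56.3 q6 -0.44
[([252.6, 85.1], 0.72, array([ 520.29855933, -260.47396161,   46.        ]))]
```

View pics/e.png

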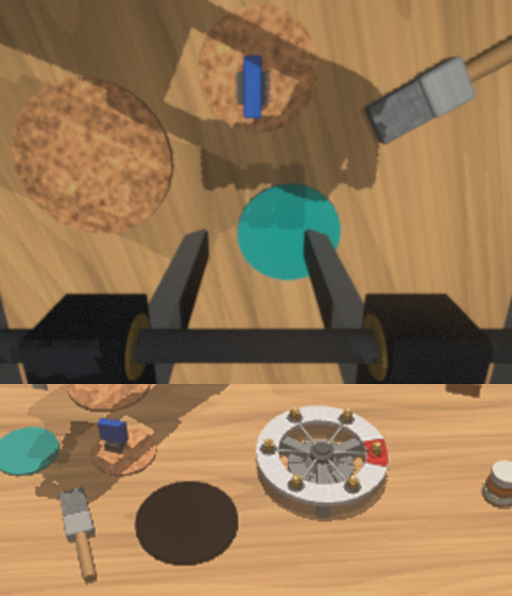

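The picture shows the key standing upright on the small cork pad, with its handle at wrist pixel (252, 86). The wheel, brush and jar are where they were, and the gripper touches nothing. I'm handing the job in.

```bash
python3 -c "
from h import *
r.job_done();st()"
```

```text
the job is handed in; nothing more can be done
the job is handed in; nothing more can be done
```

I tightened nipple 1 by one quarter turn clockwise, then nipple 2 by two. I then stood the key back on the small cork pad, let go, backed off and handed in at about 26 s of the 72 s allowed.

- **Nipple angles:** In the wrist pictures, nipple 1's white stripe has turned a quarter turn clockwise. Nipple 2's stripe points inward at the hub, a half turn, to within a degree or so by eye.
- **Pressing force:** The highest wrist reading while pressing was 12.4 N, so about 14 N on the nipple once the key's weight is added. That is under both the 16 N that bottoms it and the 25 N limit.
- **Springing up:** I inferred this rather than measured it. When I eased off, the key rose with each nipple to about the contact height and the force dropped away. The pictures show nothing stuck down.
- **Key and surroundings:** In the last pictures the key stands upright on the pad, within a few millimetres of where it started. The pads, brush, jar and wheel look undisturbed. I did not check the burr block at the end, but the arm never went near it.
- **Disagreements:** The camera showed the gripped handle about 1.5 mm to one side of the gripper's centre, and I allowed for that at nipple 1. The tool also drifted 1–3 mm sideways during the turns, with side forces up to about 5 N. My first outline fit of the key failed because of shadows, so I measured it again from directly above.

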